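# Load the code reader and turn its mirror to a bottle's code

## Robot

A 7-joint arm with a two-finger parallel gripper is mounted at the origin on a cart in front of the work surface, level with it; the furniture and walls round the work are solid. World frame = base frame: x ahead of the robot, y to its left, z up, the work surface at z = 0. Lengths are in m, angles in rad, forces in N, time in s.
With the tool pointing down it reaches from about 0.425 to 0.925 m from the base axis. Payload 6.8 kg.
Tool frame: the origin (TCP) lies at the very end of the fingers, on their centre line; the grasp point (between the pads) lies 19 mm behind it; z points along the fingers, y is the line along which they close (so a half turn about z gives the same grasp; the last joint's range is limited). The gripper opens to 85 mm and grips with 20 to 120 N. Pads are 22 mm wide; open, the fingers measure 114 mm over their backs; the gripper's body (76 mm by 85 mm) begins 54 mm behind the grasp point. The pads swing forward as they close: fully open they stand 13 mm farther back than shut.
Start: joints at [-1.436, 0.477, 0.022, 1.555, -0.011, 1.109, -0.083], TCP at [0.162, 0.655, 0.231] pointing down, gripper open.
Joint ranges: [-2.96, 2.96], [-0.34, 2.1], [-1.41, 1.46], [0.24, 2.44], [-1.37, 4.51], [0.17, 1.92], [-2.96, 2.96]. Speed limits (rad/s): [2.39, 2.39, 3.14, 3.14, 3.14, 3.14, 3.14].

## Interface

Orientations are given as a unit quaternion [w, x, y, z].
In Python, from station import telemetry, viewer, job, search_frame, cut_out gives the robot as it stands. The module is installed in compiled form; this text tells all that it offers.
- The arm moves only by the shell command python3 -m crank 'ROWS' [FORCE]. ROWS is JSON, a list of rows, each an object with "delta_rot": the turn, a rotation vector about the tool's x, y, z in degrees, a list of three; "xyz": the shift along the tool's x, y, z in m, a list of three; "fingers": the gripper command: -1 is fully open, 1 is shut, values between are in proportion. In form: [{"delta_rot": [ax, ay, az], "xyz": [dx, dy, dz], "fingers": fingers}, ...]. A call has 1 to 10 rows; each row is the pose to reach, as a shift and turn from the pose commanded when the call began, along the tool's axes at that moment; what a row does not reach only later rows make up. A row lasts 1/10 s, in which the tool goes at most 50 mm and 8.59 degrees, less where a joint would pass 70% of its speed; a pose out of reach is approached as far as the arm can. A call with a gripper value outside its range is refused whole. The fingers move at their own pace and stop on an object; FORCE is the grip in N (left out, the last holds). Time passes only in rows, so rows that repeat a pose let the fingers close. It gives the time, the measured TCP pose, the force, the opening and the grip force at its end, in the units of the state.
- telemetry.get_obs(): the state, without advancing time (a new reading comes with each control period).
- viewer.read_camera(name): name is "scene" or "top" or "wrist"; returns a dict with "img" (384x512x3 uint8, red, green, blue), "fx", "fy", "cx", "cy" (pixels), "origin" and "rotation" of the camera in the world. Camera axes: x right, y up, looking along -z (the intrinsics and any distortion apply to the point x, -y, -z); pixel columns grow to the right and rows downward; lengths in m; the calibration is good to about 2 mm. A picture is of the moment at which its call begins. There is no depth.
- job.hand_in(): hands the job in; it is judged then, once.
Trained networks look in the newest picture that a camera, given by its name, has taken for a name from the list of things; names that differ only in an ending like _2 or _b are one class to them, and where a whole thing is asked for, a point or a joint stands for the part that bears it (a point fixed in the world has none). Each returns a list of dicts, best first, with "score" (0 to 1); they miss things now and then, are a little off and sometimes report something else, mostly with a low value. They report only what shows in the picture. A call takes as long as a camera call. They do not tell look-alikes from the thing itself.
- search_frame(camera, thing): "pixel" ([column, row] in pixels, amid what is visible of it).
- cut_out(camera, thing): "pixels" (384x512 bool, what is visible of it) and "pixel" ([column, row] in pixels, amid what is visible of it).
The state is a dict: "t": time; "q": joint angles; "joint_vel": joint speeds; "joint_torque": joint torques, N m; "eef_pos": TCP position; "tool_rot": TCP orientation; "contact_force": force on the tool from outside, world axes, zero at the start; "torque": the same for the moment, N m; "gripper_width": opening from 0.0 (shut) to 1.0 (fully open); "grasp_force": force on a finger pad.
Only numpy, scipy, OpenCV 4.12 (cv2) and the standard library are available. Lean on these libraries where they do the work, as an engineer would, in place of code of your own. Each camera call takes 0.05 s, during which the arm holds its last target. There are 200 camera calls.

## Task

Stand the two loose screw-cap bottles upright in the reader's divided crate, one to a cell, setting them down gently with the printed square codes on their backs facing the mirror. Then turn the sprung mirror by the knob on its spindle, fingers off the glass, until the little camera sees the larger bottle's code in the middle of the mirror, and finish still holding the knob there, because it springs back when let go. Leave everything else on the bench where it is.

Things in the scene. Friction and masses are not known exactly. Their poses are not given: they have to be found in the camera images.
- reader: Fixed code reader: grey L-shaped base 11 mm high, 3-cell white divided crate in front (walls 4 mm thick, tops 47 mm above the bench), mirror on an upright spindle behind it at x = 130 mm, y = 0, small black camera on a post at the right rear. Origin on the bench under the crate's middle; x from crate to mirror (roughly away from the robot), y along the row of cells to the left, z up.
- cell0 (a point): Middle of the floor of the crate's left cell (+y), 15 mm above the bench. Each cell is 62 x 62 mm inside and 32 mm deep, cells 66 mm apart; axes as the reader's. Any cell will do for either bottle.
- cell1 (a point): Middle of the floor of the crate's middle cell.
- cell2 (a point): Middle of the floor of the crate's right cell.
- lens (a point): Front of the camera's lens, 60 mm above the bench, at x = 95, y = -190 mm in the reader's frame; it looks level at the spindle axis. A code is seen in the middle of the mirror when, from above, the mirror's normal halves the angle between the directions from the spindle axis to the lens and to the code. Codes of bottles in the crate are about level with it.
- mirror (a joint): Turn of the mirror about its upright spindle, rad, 0 to 1.3. At 0, where a spring parks it, it faces the crate squarely (normal along the reader's -x); grows anticlockwise seen from above, turning its face towards the camera. Spring torque 0.025 Nm at 0, rising to 0.09 Nm; it springs back when let go.
- mirror_face (a point): Centre of the mirror's face, on the spindle axis, 64 mm above the bench. The glass is 59 mm wide and 70 mm high in a 66 x 78 mm aluminium frame whose top is 104 mm above the bench. Axes turn with the mirror: its reflecting face looks along -x, z is up.
- knob (a point): Black bar knob on top of the spindle, turning with the mirror: bar 46 mm long (own x, along the mirror's normal), 12 mm wide (y), from 120 to 150 mm above the bench, with a round collar 30 mm across just beneath it. This point is the bar's middle, on the spindle axis, 135 mm above the bench.
- large_bottle: Loose brown glass bottle, the larger: 54 mm diameter, 120 mm high, about 0.14 kg; straight-sided up to 76 mm, then a shoulder to a black screw cap 40 mm across from 100 to 120 mm. Origin at the centre of its underside, z up. The printed square code is on its own +x side, straight across from the paper label (-x).
- large_bottle_code (a point): Middle of the square code (20 mm, black on white) on the large bottle, 27 mm from its axis along the bottle's +x, 50 mm above its underside.
- small_bottle: Loose clear bottle with a red screw cap, the smaller: 48 mm diameter, 105 mm high, 0.14 kg; straight-sided up to 61 mm, then a shoulder to the cap, 36 mm across from 85 to 105 mm. Origin at the centre of its underside, z up; code on its +x side, straight across from its paper label (-x).
- small_bottle_code (a point): Middle of the square code (20 mm) on the small bottle, 24 mm from its axis along its +x, 45 mm above its underside.
- mirror_head: The turning part (mirror, frame, spindle and knob) that mirror measures; origin on the spindle axis at bench height, axes as mirror_face. Touch it only at the knob, never the glass.
- timer: White bench timer 70 x 66 x 21 mm, a bystander; origin under its middle.
- tube_rack: Clear rack with capped tubes, 58 x 132 x 115 mm, a bystander; origin under its middle.
- microplate: White 96-well plate 86 x 128 x 14 mm, a bystander; origin under its middle.
Mind the look-alikes: they are no part of the job. What is shaped like the small_bottle but orange or purple is not meant.

How it is judged:
By the outcome, as a careful person would: the job done as asked, in the order asked, and still so for the second after the job is handed in, while the arm keeps its last pose, push and grip.
It also fails if it takes over 59 s, if anything falls off the work surface, if the arm or the gripper's body presses on something with over 40 N, if the wrist force passes 120 N, or if a joint passes its speed limit or range.

## Working session

There is one attempt and no reset: what is moved stays moved. The work goes in short steps, Python scripts to look and compute and a shell command to move; the robot and the scene stay as the last step left them, time stands still between calls to the robot, and variables do not carry over. Pictures are saved under pics/ and viewed, at most 10 in all, crops included, and the job is handed in when it is done.

```bash
mkdir -p pics; cat > h.py <<'E'
import numpy as np, cv2, json
from scipy.spatial.transform import Rotation as R
from station import telemetry, viewer, job, search_frame, cut_out
def ray(c,p):
    d=np.array([(p[0]-c['cx'])/c['fx'],-(p[1]-c['cy'])/c['fy'],-1.0])
    Rm=np.array(c['rotation']); 
    if Rm.shape!=(3,3): Rm=R.from_quat(Rm,scalar_first=True).as_matrix()
    return np.array(c['origin']),Rm@d
def onz(c,p,z):
    o,d=ray(c,p); return o+d*(z-o[2])/d[2]
def proj(c,P):
    Rm=np.array(c['rotation'])
    if Rm.shape!=(3,3): Rm=R.from_quat(Rm,scalar_first=True).as_matrix()
    v=Rm.T@(np.array(P)-np.array(c['origin'])); return np.array([c['cx']-c['fx']*v[0]/v[2],c['cy']+c['fy']*v[1]/v[2]])
def save(n,im,s=1):
    cv2.imwrite('pics/'+n,cv2.resize(im[:,:,::-1],None,fx=s,fy=s,interpolation=cv2.INTER_CUBIC))
E
python3 - <<'E'
from h import *
ims=[]
for n in('scene','top'):
    c=viewer.read_camera(n); print(n,{k:np.round(v,3).tolist() for k,v in c.items() if k!='img'},[k for k in c])
    save(n+'0.png',c['img'],1.5)
    for t in('reader','large_bottle','small_bottle','knob','mirror_face','lens','large_bottle_code','small_bottle_code','timer','tube_rack','microplate'):
        try: print(t,[(np.round(x['pixel']).tolist(),round(x['score'],2)) for x in search_frame(n,t)])
        except Exception as e: print(t,e)
print(telemetry.get_obs())
E
```

```text
scene {'fx': 397.395, 'fy': 397.395, 'cx': 256.35, 'cy': 195.937, 'origin': [0.091, -0.863, 1.084], 'rotation': [0.902, 0.365, -0.082, -0.214]} ['img', 'fx', 'fy', 'cx', 'cy', 'origin', 'rotation']
reader [([267.0, 211.0], 0.64)]
large_bottle [([198.0, 161.0], 0.82), ([277.0, 189.0], 0.32)]
small_bottle [([241.0, 149.0], 0.65), ([214.0, 148.0], 0.64), ([268.0, 145.0], 0.63)]
knob [([274.0, 190.0], 0.58)]
mirror_face [([279.0, 187.0], 0.52)]
lens [([269.0, 214.0], 0.63)]
large_bottle_code [([199.0, 162.0], 0.83)]
small_bottle_code [([240.0, 149.0], 0.61), ([215.0, 149.0], 0.55), ([266.0, 146.0], 0.53)]
timer [([205.0, 195.0], 0.7)]
tube_rack [([353.0, 272.0], 0.65), ([239.0, 149.0], 0.59)]
microplate [([259.0, 273.0], 0.71), ([206.0, 194.0], 0.61), ([277.0, 185.0], 0.48)]
top {'fx': 387.877, 'fy': 387.877, 'cx': 261.028, 'cy': 193.43, 'origin': [0.392, -0.01, 1.156], 'rotation': [-0.705, -0.043, 0.033, 0.707]} ['img', 'fx', 'fy', 'cx', 'cy', 'origin', 'rotation']
reader [([272.0, 182.0], 0.74), ([392.0, 139.0], 0.67)]
large_bottle [([155.0, 230.0], 0.7)]
small_bottle [([141.0, 198.0],
[... 425 characters left out ...]
: array([-1.43608092,  0.4769807 ,  0.02242886,  1.55538022, -0.01149204,
        1.10929695, -0.08309335]), 'joint_vel': array([-0.00017963,  0.00085542, -0.00068614,  0.00062383, -0.00033727,
       -0.00020328,  0.00081151]), 'joint_torque': array([-1.27067824e-04, -5.96332991e+01,  1.60677854e+00, -2.81543130e+01,
        1.24934519e-02,  1.72329332e-03, -1.83955183e-05]), 'eef_pos': array([0.16231379, 0.65522512, 0.23132979]), 'tool_rot': array([4.36548565e-06, 1.21127709e-01, 9.92636931e-01, 3.17185604e-05]), 'contact_force': array([-0.1565935 , -0.05291794,  0.03463146]), 'torque': array([-0.03568528, -0.00662802, -0.0393508 ]), 'grasp_force': 0.0, 'gripper_width': 0.9978148774210943}
```

View pics/scene0.png

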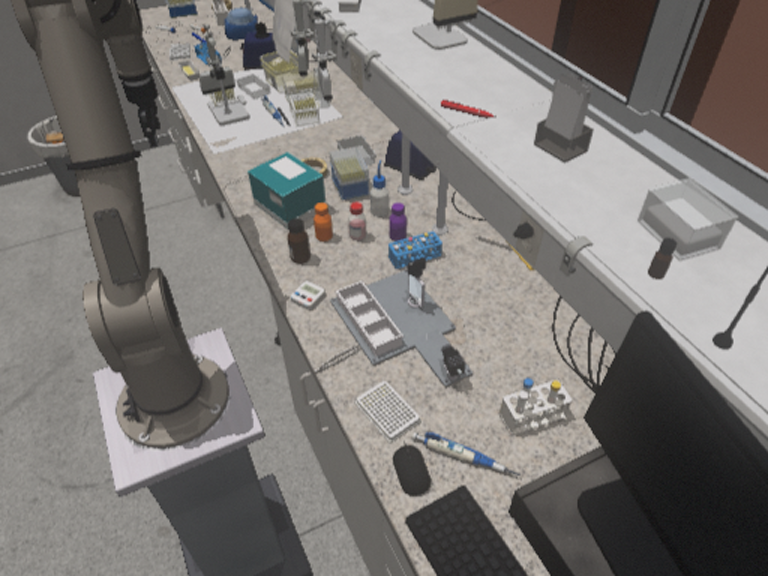

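View pics/top0.png

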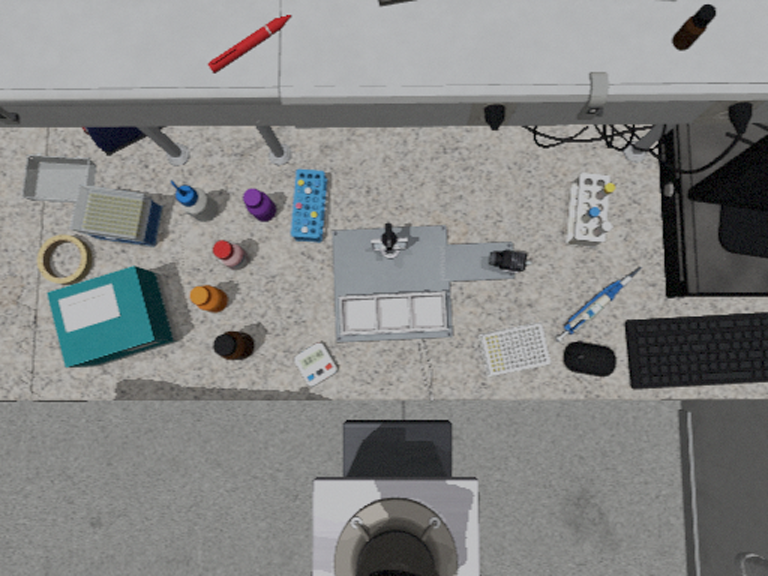

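Scene shows (native px) the brown bottle at (198,161) and the small-bottle look-alikes: orange (214,148), red cap (238,146), purple (266,147). In top they are brown (155,230), orange (139,199), red (151,169) and purple (173,137). I choose the brown and red-cap ones. The crate is at about (262,208) and the knob at (258,160) in top.

```bash
python3 - <<'E'
from h import *
c=viewer.read_camera('top'); im=c['img'].astype(int)
# crate: bright white pixels
m=((im.min(2)>165)&(im.max(2)-im.min(2)<25))
m[:185]=0;m[235:]=0;m[:,:215]=0;m[:,310:]=0
ys,xs=np.nonzero(m); print(len(xs),xs.min(),xs.max(),ys.min(),ys.max())
P=np.array([onz(c,(x,y),.047)[:2] for x,y in zip(xs,ys)])
print('crate',cv2.minAreaRect((P*1000).astype(np.float32)))
hsv=cv2.cvtColor(c['img'],cv2.COLOR_RGB2HSV)
h,s,v=cv2.split(hsv)
red=((h<8)|(h>172))&(s>150); red[:150]=0;red[190:]=0;red[:,:130]=0;red[:,175:]=0
p=[red.nonzero()[1].mean(),red.nonzero()[0].mean()];print('red',p,red.sum(),onz(c,p,.100))
for n,z in(('large_bottle',.06),('small_bottle',.05)):
    for x in cut_out('top',n): 
        ys,xs=x['pixels'].nonzero();print(n,x['score'],xs.min(),xs.max(),ys.min(),ys.max(),onz(c,x['pixel'],z).round(3))
v1=c['img'][120:260,110:320]
s_=viewer.read_camera('scene')
for n,z in(('large_bottle',.05),('small_bottle',.05),('knob',.135)):
    for x in cut_out('scene',n): print(n,x['pixel'],x['score'],onz(s_,x['pixel'],z).round(3))
v2=s_['img'][125:265,170:320]
a=cv2.resize(v1,None,fx=3.5,fy=3.5,interpolation=2)
save('crop1.png',a)
save('crop2.png',s_['img'][120:262,180:320],4)
w=viewer.read_camera('wrist');print(w['origin'],w['rotation'],w['fx'],telemetry.get_obs()['tool_rot'])
E
```

```text
1524 215 309 186 234
crate ((465.0775146484375, 3.2610626220703125), (270.5312194824219, 137.78526306152344), 89.83047485351562)
red [np.float64(148.1478260869565), np.float64(166.11304347826086)] 115 [0.58398671 0.31753428 0.1       ]
large_bottle 0.67 142 169 220 239 [0.407 0.305 0.06 ]
small_bottle 0.84 127 151 190 207 [0.504 0.353 0.05 ]
small_bottle 0.78 143 165 160 179 [0.579 0.323 0.05 ]
small_bottle 0.6 163 184 126 147 [0.683 0.266 0.05 ]
large_bottle [240.4, 150.4] 0.69 [0.584 0.292 0.05 ]
large_bottle [202.4, 163.2] 0.66 [0.418 0.289 0.05 ]
small_bottle [236.5, 150.6] 0.74 [0.57  0.298 0.05 ]
small_bottle [262.3, 144.8] 0.57 [0.68  0.284 0.05 ]
knob [275.7, 184.8] 0.82 [ 0.574 -0.024  0.135]
[0.08857235 0.67367466 0.37396157] [ 0.77857082 -0.11818645 -0.09287706  0.60928917] 330.7814444139504 [-3.09308002e-05  1.21126324e-01  9.92637100e-01 -2.83161313e-05]
```

View pics/crop1.png

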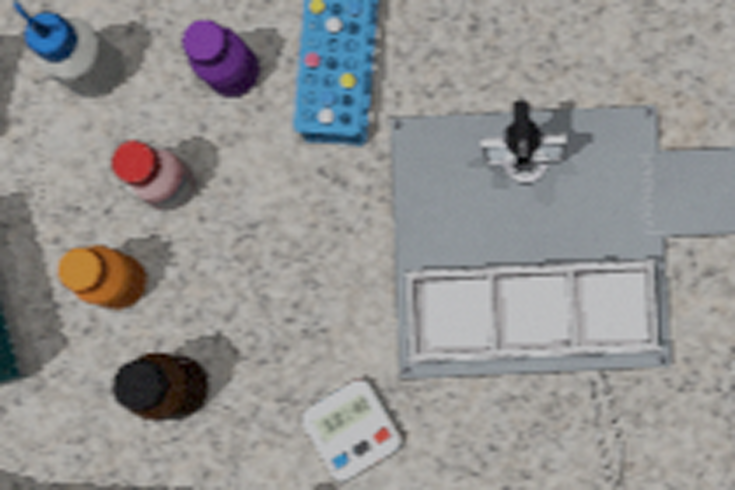

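View pics/crop2.png

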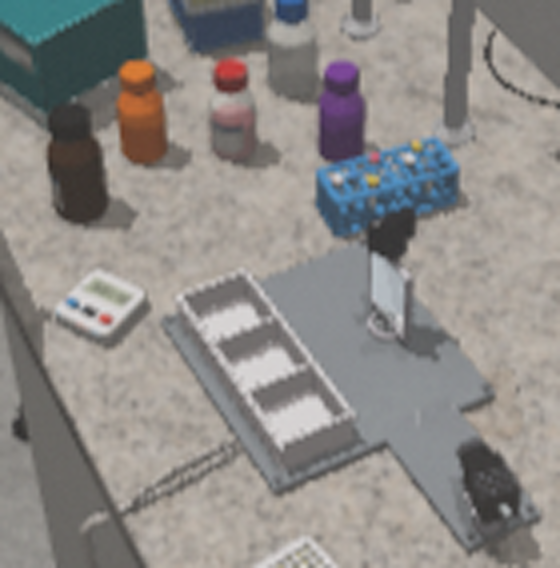

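Crop 1 confirms the brown bottle (cap ≈ (151,231) top px), the red-cap bottle (≈(148,166)) and the crate rim corners. Crop 2 shows a light label patch on the brown bottle's left edge, and the red one's label facing the camera. Next I work out the positions and the wrist view geometry.

```bash
python3 - <<'E'
from h import *
c=viewer.read_camera('top')
f=lambda x,y:(110+x/3.5-.36,120+y/3.5-.36)
C=[onz(c,f(*p),.047)[:2] for p in((407,273),(657,262),(664,352),(414,363))]
C=np.array(C);print(C.round(4), 'len',np.linalg.norm(C[0]-C[1]),np.linalg.norm(C[1]-C[2]))
m=C.mean(0); u=(C[0]-C[1]+C[3]-C[2]); yaw=np.degrees(np.arctan2(u[1],u[0]))-90
print('reader',m,yaw)
print('knob',onz(c,f(521,118),.150),'brown cap',onz(c,f(142,388),.12),'red cap',onz(c,f(135,161),.105))
w=viewer.read_camera('wrist');T=telemetry.get_obs()
Rc=R.from_quat(w['rotation'],scalar_first=True);Rt=R.from_quat(T['tool_rot'],scalar_first=True)
print('cam in tool',Rt.inv().apply(w['origin']-T['eef_pos']).round(4),'look',(Rt.inv()*Rc).apply([0,0,-1]).round(3),'right',(Rt.inv()*Rc).apply([1,0,0]).round(3),'up',(Rt.inv()*Rc).apply([0,1,0]).round(3))
print('tool axes',Rt.as_matrix().round(3))
E
```

```text
[[ 0.5005  0.1067]
 [ 0.5087 -0.0986]
 [ 0.435  -0.1033]
 [ 0.4267  0.1005]] len 0.20544512078504096 0.07387233764790288
reader [0.46770662 0.00131756] 2.3016760706177593
knob [0.60742693 0.01065931 0.15      ] brown cap [0.40609024 0.30082635 0.12      ] red cap [0.58439897 0.315847   0.105     ]
cam in tool [ 0.076   0.0002 -0.1427] look [-0.297  0.001  0.955] right [ 0.     1.    -0.001] up [ 0.955 -0.     0.297]
tool axes [[-0.971  0.24  -0.   ]
 [ 0.24   0.971  0.   ]
 [ 0.     0.    -1.   ]]
```

```bash
cat >> h.py <<'E'
def target(az,tilt=0):
    """tool x points along world azimuth az (deg), tool z down, then tilt about tool y"""
    a=np.radians(az); x=np.array([np.cos(a),np.sin(a),0]); z=np.array([0,0,-1.]); y=np.cross(z,x)
    return R.from_matrix(np.stack([x,y,z],1))*R.from_euler('y',tilt,degrees=True)
def plan(pos,rot):
    T=telemetry.get_obs(); Rt=R.from_quat(T['tool_rot'],scalar_first=True)
    print('t',T['t'],'eef',T['eef_pos'].round(4),'q',T['q'].round(2),'az',np.degrees(np.arctan2(*Rt.as_matrix()[[1,0],0])).round(1))
    print('xyz',Rt.inv().apply(np.array(pos)-T['eef_pos']).round(4),'rot',np.degrees((Rt.inv()*rot).as_rotvec()).round(2))
E
python3 -c "
from h import *
plan([.41,.23,.26],target(225,-20))"
```

```text
t 1.7 eef [0.1623 0.6552 0.2313] q [-1.44  0.48  0.02  1.56 -0.01  1.11 -0.08] az 166.1
xyz [-0.3427 -0.3532 -0.0287] rot [-10.28 -18.2  -58.29]
```

```bash
python3 -m crank '[{"delta_rot":[-1,-2,-6],"xyz":[-0.035,-0.036,-0.01],"fingers":-1},{"delta_rot":[-2.5,-4.5,-14],"xyz":[-0.07,-0.072,-0.029],"fingers":-1},{"delta_rot":[-10.3,-18.2,-58.3],"xyz":[-0.343,-0.353,-0.029],"fingers":-1},{"delta_rot":[-10.3,-18.2,-58.3],"xyz":[-0.343,-0.353,-0.029],"fingers":-1},{"delta_rot":[-10.3,-18.2,-58.3],"xyz":[-0.343,-0.353,-0.029],"fingers":-1},{"delta_rot":[-10.3,-18.2,-58.3],"xyz":[-0.343,-0.353,-0.029],"fingers":-1},{"delta_rot":[-10.3,-18.2,-58.3],"xyz":[-0.343,-0.353,-0.029],"fingers":-1},{"delta_rot":[-10.3,-18.2,-58.3],"xyz":[-0.343,-0.353,-0.029],"fingers":-1},{"delta_rot":[-10.3,-18.2,-58.3],"xyz":[-0.343,-0.353,-0.029],"fingers":-1},{"delta_rot":[-10.3,-18.2,-58.3],"xyz":[-0.343,-0.353,-0.029],"fingers":-1}]' 40
python3 - <<'E'
from h import *
plan([.41,.23,.26],target(225,-20))
w=viewer.read_camera('wrist'); save('w1.png',w['img'],1.5)
for n in('large_bottle','small_bottle','large_bottle_code','small_bottle_code'):
    print(n,[(np.round(x['pixel'],1).tolist(),round(x['score'],2)) for x in search_frame('wrist',n)])
for n,P in(('brown',[.406,.301]),('red',[.584,.316])):
    print(n,[proj(w,P+[z]).round(0) for z in(0,.05,.105,.12)])
E
```

```text
t: 2.7
eef_pos: [0.4017, 0.2439, 0.2607]
tool_rot: [0.161, -0.377, 0.909, 0.067]
contact_force: [1.3, 0.1, -0.7]
gripper_width: 1.0
grasp_force: 0.0
t 2.7 eef [0.4017 0.2439 0.2607] q [-0.94 -0.09  0.28  2.24 -0.03  0.65  1.72] az -134.9
xyz [ 0.004  -0.0156 -0.0007] rot [0.05 0.11 0.05]
large_bottle [([286.3, 140.0], 0.91)]
small_bottle [([194.0, 225.4], 0.78), ([258.0, 206.1], 0.64), ([115.5, 236.5], 0.58)]
large_bottle_code [([289.0, 138.7], 0.94), ([50.9, 53.7], 0.34)]
small_bottle_code [([117.2, 237.3], 0.85), ([259.5, 205.9], 0.61), ([192.2, 223.7], 0.55)]
brown [array([281., 110.]), array([285., 130.]), array([290., 157.]), array([292., 166.])]
red [array([196., 199.]), array([191., 223.]), array([184., 255.]), array([182., 265.])]
```

View pics/w1.png

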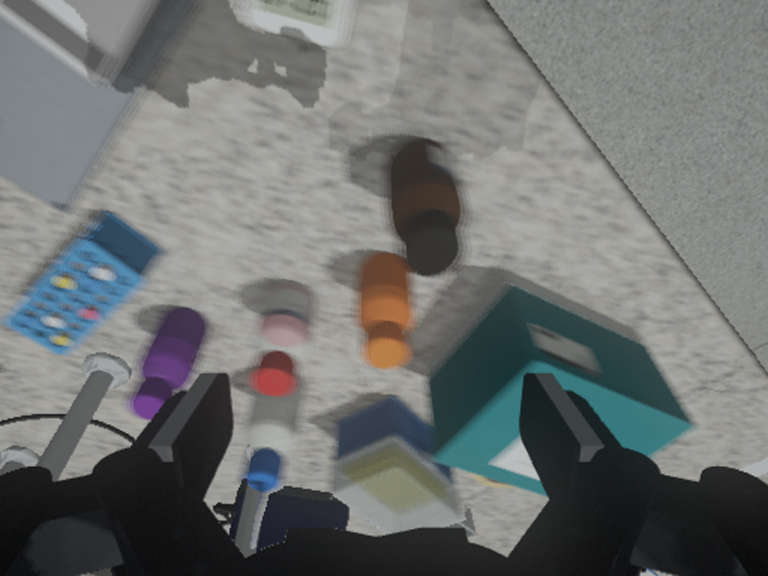

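The brown bottle is at native px (285,137) and the red-cap one at (190,215), both blurred by motion. I retake now that the arm is still.

```bash
python3 - <<'E'
from h import *
telemetry.get_obs()
w=viewer.read_camera('wrist');w=viewer.read_camera('wrist')
B=np.array([.406,.301]);Rd=np.array([.584,.316])
for n,P in(('brown',B),('red',Rd)):
    print(n,[proj(w,[*P,z]).round(0) for z in(0,.05,.105,.12)])
a=w['img'][80:200,230:340];b=w['img'][170:290,140:250]
save('w2.png',np.hstack([a,b])[::-1,::-1],3.6)
for n,z in(('large_bottle',.05),('small_bottle',.05)):
    for x in cut_out('wrist',n): print(n,x['pixel'],x['score'],onz(w,x['pixel'],z).round(3))
T=telemetry.get_obs();print(T['eef_pos'],w['origin'])
E
```

```text
brown [array([279., 109.]), array([283., 129.]), array([287., 156.]), array([289., 165.])]
red [array([194., 199.]), array([188., 223.]), array([182., 255.]), array([179., 265.])]
large_bottle [283.2, 138.5] 0.66 [0.413 0.31  0.05 ]
large_bottle [190.4, 221.7] 0.59 [0.581 0.317 0.05 ]
small_bottle [191.3, 224.1] 0.9 [0.583 0.32  0.05 ]
small_bottle [111.9, 236.6] 0.62 [0.678 0.259 0.05 ]
small_bottle [255.8, 205.2] 0.57 [0.5   0.357 0.05 ]
[0.40068154 0.24701594 0.26019541] [0.31614598 0.16159205 0.3683398 ]
```

View pics/w2.png

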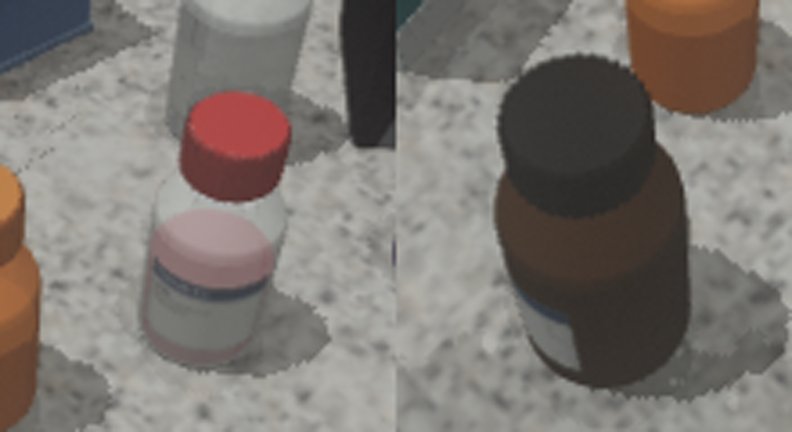

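The crop (turned upright) shows the red-cap bottle's label nearly facing the camera. On the brown bottle only the label's right edge shows, at lower left. I take a second view from the robot side.

```bash
python3 -c "
from h import *
plan([.385,.305,.21],target(168,-20))"
```

```text
t 3.15 eef [0.4007 0.247  0.2602] q [-0.95 -0.09  0.28  2.24 -0.03  0.65  1.71] az -134.8
xyz [-0.0111  0.052   0.0575] rot [19.56 -0.   53.71]
```

```bash
python3 -m crank '[{"delta_rot":[19.6,0,53.7],"xyz":[-0.011,0.052,0.0575],"fingers":-1},{"delta_rot":[19.6,0,53.7],"xyz":[-0.011,0.052,0.0575],"fingers":-1},{"delta_rot":[19.6,0,53.7],"xyz":[-0.011,0.052,0.0575],"fingers":-1},{"delta_rot":[19.6,0,53.7],"xyz":[-0.011,0.052,0.0575],"fingers":-1},{"delta_rot":[19.6,0,53.7],"xyz":[-0.011,0.052,0.0575],"fingers":-1},{"delta_rot":[19.6,0,53.7],"xyz":[-0.011,0.052,0.0575],"fingers":-1},{"delta_rot":[19.6,0,53.7],"xyz":[-0.011,0.052,0.0575],"fingers":-1},{"delta_rot":[19.6,0,53.7],"xyz":[-0.011,0.052,0.0575],"fingers":-1}]'
cat >> h.py <<'E'
def unwrap(w,P,r,z0,z1,az):
    A=np.radians(np.arange(az-90,az+91)); Z=np.linspace(z1,z0,60)
    m=np.array([[proj(w,[P[0]+r*np.cos(a),P[1]+r*np.sin(a),z]) for a in A] for z in Z],np.float32)
    return cv2.remap(w['img'],m[...,0],m[...,1],cv2.INTER_CUBIC)
E
python3 - <<'E'
from h import *
viewer.read_camera('wrist');viewer.read_camera('wrist');w=viewer.read_camera('wrist')
plan([.385,.305,.21],target(168,-20)); print(w['origin'])
np.save('w3.npy',w,allow_pickle=True)
rows=[]
for n,P,r,h,H in(('brown',(.406,.301),.027,.074,.12),('red',(.584,.316),.024,.060,.105)):
    d=w['origin'][:2]-P; az=np.degrees(np.arctan2(d[1],d[0]))%360
    print(n,'az view',az,[proj(w,[*P,z]).round(1) for z in(0,.05,H)])
    rows.append(cv2.resize(unwrap(w,P,r,.002,h,az),(543,180)))
for n in('large_bottle','small_bottle'):
    for x in cut_out('wrist',n):
        ys,xs=x['pixels'].nonzero(); print(n,x['pixel'],x['score'],xs.min(),xs.max(),ys.min(),ys.max())
full=cv2.resize(w['img'][20:300,120:400][::-1,::-1],(560,560))
full=full[:,:]
u=np.vstack(rows);u=np.vstack([u,np.zeros((200,543,3),np.uint8)])[:560]
p0=cv2.resize(full,(560,560)); 
save('w3.png',np.hstack([cv2.resize(p0,(420,420)),cv2.resize(u[:360],(380,420))]))
E
```

```text
t: 3.95
eef_pos: [0.3849, 0.3049, 0.2098]
tool_rot: [0.173, 0.096, 0.98, -0.017]
contact_force: [-0.3, -0.4, 0.6]
gripper_width: 0.999
grasp_force: 0.0
t 4.1 eef [0.3852 0.3054 0.2097] q [-1.13  0.11  0.13  2.17  0.45  0.78  0.07] az 169.4
xyz [-0.     -0.0004 -0.0003] rot [ 0.38 -0.01  1.27]
[0.2670674  0.32924361 0.3178022 ]
brown az view 168.50892925933132 [array([248.8, 111.4]), array([248.6, 134.5]), array([248.2, 179.7])]
red az view 177.607183051387 [array([285.2, 231.9]), array([288.6, 260.9]), array([293.3, 300.3])]
large_bottle [252.4, 142.8] 0.68 222 284 89 199
small_bottle [259.4, 308.7] 0.9 244 277 273 354
small_bottle [319.8, 206.8] 0.9 291 347 159 252
small_bottle [294.6, 264.0] 0.65 269 311 220 307
```

View pics/w3.png

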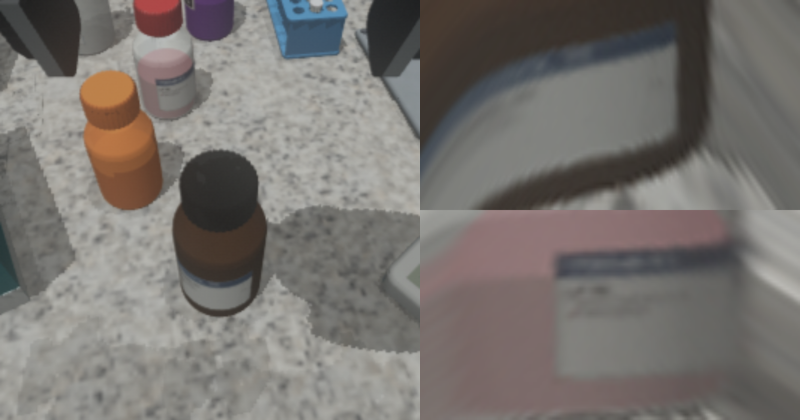

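The crop shows both labels: brown nearly centred, red-cap with both left and right edges visible. I fit the bottle positions to the masks and then find the label edges.

```bash
python3 - <<'E'
from h import *
from scipy.optimize import least_squares
w=np.load('w3.npy',allow_pickle=True).item()
def bbox(P,r,h,rc,H):
    a=np.linspace(0,2*np.pi,73); pts=[]
    for z,q in((0,r),(h,r),(H,rc)): pts+= [proj(w,[P[0]+q*np.cos(t),P[1]+q*np.sin(t),z]) for t in a]
    p=np.array(pts); return np.array([p[:,0].min(),p[:,0].max(),p[:,1].min(),p[:,1].max()])
for n,P,r,h,rc,H,ob in(('brown',(.406,.301),.027,.076,.020,.12,(222,284,89,199)),('red',(.584,.316),.024,.061,.018,.105,(269,311,220,307))):
    s=least_squares(lambda p:bbox(p,r,h,rc,H)-np.array(ob)-[-.5,.5,-.5,.5],P,diff_step=1e-4)
    P=s.x;print(n,P.round(4),s.fun.round(1))
    d=w['origin'][:2]-P; az=np.degrees(np.arctan2(d[1],d[0]))%360
    u=unwrap(w,P,r,.002,h,az).astype(int)
    z=np.linspace(h,.002,60)
    for zz in(.022,.030,.036,.045):
        i=np.abs(z-zz).argmin(); g=u[i]
        print(round(zz,3),[(int(az-90+k),g[k].tolist()) for k in range(5,181,8)] if zz==.030 else '')
        L=u[i-2:i+3].mean(0); sat=L[:,0]-L[:,2]; gr=np.gradient(cv2.GaussianBlur(sat[None].astype(np.float32),(9,1),2)[0])
        k=np.argsort(-np.abs(gr))[:8]; print([(round(az-90+j,1),round(float(gr[j]),1)) for j in sorted(k)])
E
```

```text
brown [0.4077 0.3046] [-0.6  0.6 -2.1  2.2]
0.022 
[(np.float64(108.1), -0.5), (np.float64(109.1), -0.5), (np.float64(211.1), 0.6), (np.float64(212.1), 0.7), (np.float64(213.1), 0.8), (np.float64(214.1), 0.9), (np.float64(215.1), 0.7), (np.float64(216.1), 0.6)]
0.03 [(85, [112, 112, 108]), (93, [124, 123, 119]), (101, [108, 106, 102]), (109, [108, 107, 102]), (117, [126, 127, 124]), (125, [128, 129, 126]), (133, [129, 129, 126]), (141, [128, 129, 126]), (149, [129, 130, 127]), (157, [129, 130, 127]), (165, [127, 128, 124]), (173, [124, 126, 122]), (181, [122, 123, 120]), (189, [119, 120, 117]), (197, [113, 115, 111]), (205, [110, 111, 108]), (213, [80, 78, 75]), (221, [52, 48, 43]), (229, [49, 44, 40]), (237, [57, 52, 48]), (245, [83, 81, 76]), (253, [84, 82, 78])]
[(np.float64(82.1), 0.8), (np.float64(83.1), 0.9), (np.float64(84.1), 0.8), (np.float64(211.1), 0.8), (np.float64(212.1), 1.0), (np.float64(213.1), 1.1), (np.float64(214.1), 1.0), (np.float64(215.1), 0.8)]
0.036 
[(np.float64(88.1), 0.5), (np.float64(210.1), 0.5), (np.float64(211.1), 0.8), (np.float64(212.1), 0.9), (np.flo
[... 1065 characters left out ...]
[100, 99, 96]), (260, [104, 102, 99])]
[(np.float64(112.9), 0.9), (np.float64(113.9), 0.9), (np.float64(152.9), -1.1), (np.float64(153.9), -1.7), (np.float64(154.9), -2.1), (np.float64(155.9), -2.2), (np.float64(156.9), -1.9), (np.float64(157.9), -1.4)]
0.036 
[(np.float64(111.9), 0.9), (np.float64(152.9), -1.1), (np.float64(153.9), -1.4), (np.float64(154.9), -1.7), (np.float64(155.9), -1.8), (np.float64(156.9), -1.7), (np.float64(157.9), -1.5), (np.float64(158.9), -1.1)]
0.045 
[(np.float64(152.9), -2.2), (np.float64(153.9), -3.3), (np.float64(154.9), -4.1), (np.float64(155.9), -4.6), (np.float64(156.9), -4.6), (np.float64(157.9), -4.1), (np.float64(158.9), -3.2), (np.float64(159.9), -2.2)]
```

```bash
python3 -c "
from h import *
plan([.395,.315,.21],target(138,-20))"
```

```text
t 4.2 eef [0.3854 0.3038 0.2097] q [-1.13  0.11  0.13  2.17  0.45  0.78  0.07] az 169.3
xyz [-0.007   0.0128  0.0022] rot [1.059e+01 1.000e-02 2.937e+01]
```

```bash
python3 -m crank '[{"delta_rot":[10.6,0,29.4],"xyz":[-0.007,0.013,0.002],"fingers":-1},{"delta_rot":[10.6,0,29.4],"xyz":[-0.007,0.013,0.002],"fingers":-1},{"delta_rot":[10.6,0,29.4],"xyz":[-0.007,0.013,0.002],"fingers":-1},{"delta_rot":[10.6,0,29.4],"xyz":[-0.007,0.013,0.002],"fingers":-1},{"delta_rot":[10.6,0,29.4],"xyz":[-0.007,0.013,0.002],"fingers":-1}]'
python3 - <<'E'
from h import *
from scipy.optimize import least_squares
viewer.read_camera('wrist');viewer.read_camera('wrist');w=viewer.read_camera('wrist')
np.save('w4.npy',w,allow_pickle=True)
plan([.4077,.3046,.15],target(180))
x=cut_out('wrist','large_bottle')[0];ys,xs=x['pixels'].nonzero();ob=(xs.min(),xs.max(),ys.min(),ys.max());print(ob)
def bbox(P,r,h,rc,H):
    a=np.linspace(0,2*np.pi,73); pts=[]
    for z,q in((0,r),(h,r),(H,rc)): pts+= [proj(w,[P[0]+q*np.cos(t),P[1]+q*np.sin(t),z]) for t in a]
    p=np.array(pts); return np.array([p[:,0].min(),p[:,0].max(),p[:,1].min(),p[:,1].max()])
r,h,rc,H=.027,.076,.020,.12
s=least_squares(lambda p:bbox(p,r,h,rc,H)-np.array(ob)-[-.5,.5,-.5,.5],(.406,.303),diff_step=1e-4)
P=s.x;print(P.round(4),s.fun.round(1))
d=w['origin'][:2]-P; az=np.degrees(np.arctan2(d[1],d[0]))%360; print('az',az)
u=unwrap(w,P,r,.002,h,az); z=np.linspace(h,.002,60)
for zz in(.025,.035):
    i=np.abs(z-zz).argmin(); L=u[i-1:i+2].mean(0).mean(1); print([(int(az-90+k),int(L[k])) for k in range(0,181,5)])
cx,cy=map(int,x['pixel']);b=w['img'][max(0,cy-70):cy+70,cx-60:cx+60][::-1,::-1]
save('w4.png',np.hstack([cv2.resize(b,(360,420)),cv2.resize(u,(420,420))]))
E
```

```text
t: 4.7
eef_pos: [0.3958, 0.3154, 0.2104]
tool_rot: [0.162, 0.355, 0.919, -0.062]
contact_force: [0.7, 0.3, -0.5]
gripper_width: 1.002
grasp_force: 0.0
t 4.85 eef [0.3953 0.3145 0.2104] q [-1.18  0.24  0.18  2.02  0.37  0.98 -0.38] az 137.9
xyz [0.0057 0.001  0.0622] rot [ -7.33  19.08 -41.68]
(np.int64(220), np.int64(284), np.int64(82), np.int64(193))
[0.4085 0.305 ] [ 0.  -0.  -1.5  1.5]
az 138.53194364816105
[(48, 112), (53, 130), (58, 121), (63, 112), (68, 118), (73, 84), (78, 54), (83, 47), (88, 49), (93, 50), (98, 56), (103, 104), (108, 112), (113, 117), (118, 119), (123, 120), (128, 121), (133, 121), (138, 121), (143, 121), (148, 120), (153, 119), (158, 117), (163, 116), (168, 115), (173, 112), (178, 110), (183, 108), (188, 106), (193, 93), (198, 87), (203, 81), (208, 72), (213, 68), (218, 71), (223, 62), (228, 49)]
[(48, 111), (53, 143), (58, 145), (63, 137), (68, 104), (73, 75), (78, 53), (83, 48), (88, 47), (93, 48), (98, 52), (103, 108), (108, 110), (113, 111), (118, 115), (123, 118), (128, 117), (133, 118), (138, 119), (143, 120), (148, 119), (153, 119), (158, 118), (163, 116), (168, 114), (173, 111), (178, 104), (183, 90), (188, 90), (193, 88), (198, 84), (203, 73), (208, 74), (213, 62), (218, 55), (223, 47), (228, 40)]
```

View pics/w4.png

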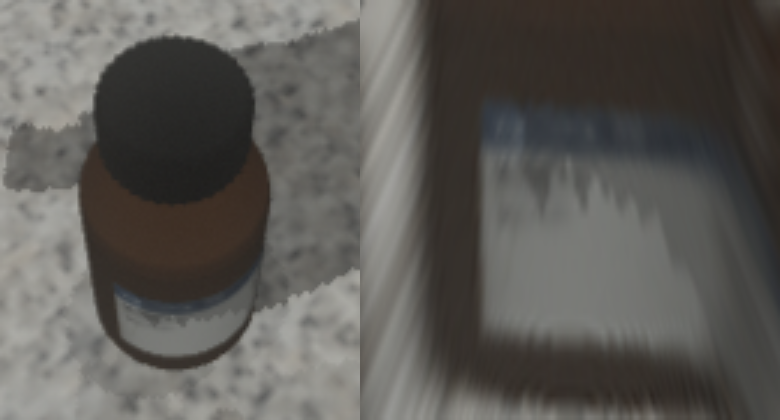

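Label edges on the brown bottle are at az 101° and 213°, so the code is at about -23°. By the same half-width the red-cap bottle's code is at about 34°. I move to grasp the brown bottle with the tool at az 67°.

```bash
python3 -c "
from h import *
plan([.408,.304,.150],target(67))"
```

```text
t 4.9 eef [0.3952 0.3145 0.2105] q [-1.18  0.23  0.18  2.02  0.37  0.98 -0.38] az 137.8
xyz [0.0051 0.0008 0.0625] rot [12.38 17.34 70.09]
```

```bash
python3 -m crank '[{"delta_rot":[12.4,17.3,70.1],"xyz":[0.005,0.001,0.01],"fingers":-0.6},{"delta_rot":[12.4,17.3,70.1],"xyz":[0.005,0.001,0.01],"fingers":-0.6},{"delta_rot":[12.4,17.3,70.1],"xyz":[0.005,0.001,0.02],"fingers":-0.6},{"delta_rot":[12.4,17.3,70.1],"xyz":[0.005,0.001,0.02],"fingers":-0.6},{"delta_rot":[12.4,17.3,70.1],"xyz":[0.005,0.001,0.03],"fingers":-0.6},{"delta_rot":[12.4,17.3,70.1],"xyz":[0.005,0.001,0.04],"fingers":-0.6},{"delta_rot":[12.4,17.3,70.1],"xyz":[0.005,0.001,0.05],"fingers":-0.6},{"delta_rot":[12.4,17.3,70.1],"xyz":[0.005,0.001,0.0625],"fingers":-0.6},{"delta_rot":[12.4,17.3,70.1],"xyz":[0.005,0.001,0.0625],"fingers":-0.6}]' 40
python3 -c "
from h import *
viewer.read_camera('wrist')
plan([.408,.304,.098],target(67))"
```

```text
t: 5.8
eef_pos: [0.4083, 0.3025, 0.149]
tool_rot: [0.0, 0.836, 0.549, -0.001]
contact_force: [-1.3, 0.0, 0.6]
gripper_width: 0.8
grasp_force: 0.0
t 5.85 eef [0.4085 0.3025 0.1495] q [-1.04  0.32  0.33  2.05 -0.14  0.8  -1.03] az 66.4
xyz [ 0.0012 -0.001   0.0515] rot [-0.04  0.01 -0.61]
```

```bash
python3 -m crank '[{"delta_rot":[0,0,-0.5],"xyz":[0.001,0,0.02],"fingers":-0.6},{"delta_rot":[0,0,-0.5],"xyz":[0.001,0,0.04],"fingers":-0.6},{"delta_rot":[0,0,-0.5],"xyz":[0.001,0,0.052],"fingers":-0.6},{"delta_rot":[0,0,-0.5],"xyz":[0.001,0,0.052],"fingers":-0.2},{"delta_rot":[0,0,-0.5],"xyz":[0.001,0,0.052],"fingers":0.05},{"delta_rot":[0,0,-0.5],"xyz":[0.001,0,0.052],"fingers":0.4},{"delta_rot":[0,0,-0.5],"xyz":[0.001,0,0.052],"fingers":0.6},{"delta_rot":[0,0,-0.5],"xyz":[0.001,0,0.052],"fingers":0.6},{"delta_rot":[0,0,-0.5],"xyz":[0.001,0,0.052],"fingers":0.6}]' 40
python3 - <<'E'
from h import *
w=viewer.read_camera('wrist');save('w5.png',w['img'][::-1,::-1],1.2);print(proj(w,[.408,.304,.12]))
plan([.4677,.0013,.24],target(92.3))
E
```

```text
t: 6.75
eef_pos: [0.4093, 0.3063, 0.0988]
tool_rot: [0.0, 0.832, 0.555, 0.001]
contact_force: [-0.6, 0.8, 4.8]
gripper_width: 0.444
grasp_force: 41.0
[249.36919635 282.38700757]
t 6.8 eef [0.4094 0.3063 0.0988] q [-1.01  0.4   0.3   2.08 -0.18  0.69 -0.98] az 67.4
xyz [-0.2588  0.1714 -0.1414] rot [  0.07  -0.06 -24.94]
```

View pics/w5.png

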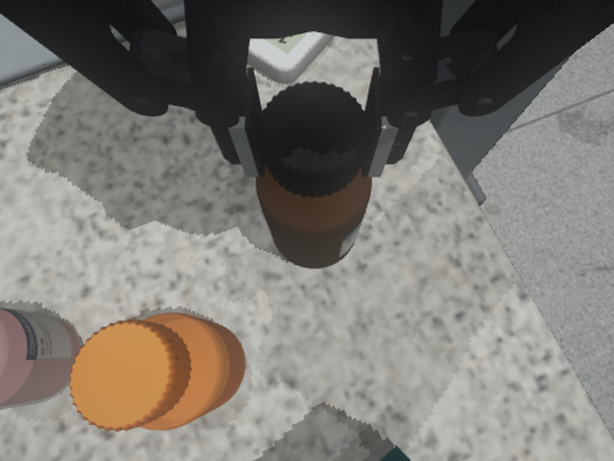

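Picture: the black cap sits squarely between both pads, upside-down view, with cap centre at native ≈(251,279). Lift and carry it over cell 1.

```bash
python3 -m crank '[{"delta_rot":[0,0,0],"xyz":[0,0,-0.03],"fingers":0.6},{"delta_rot":[0,0,0],"xyz":[0,0,-0.07],"fingers":0.6},{"delta_rot":[0,0,-5],"xyz":[-0.03,0.02,-0.1],"fingers":0.6},{"delta_rot":[0,0,-10],"xyz":[-0.066,0.043,-0.1],"fingers":0.6},{"delta_rot":[0,0,-15],"xyz":[-0.105,0.069,-0.1],"fingers":0.6},{"delta_rot":[0,0,-20],"xyz":[-0.145,0.095,-0.1],"fingers":0.6},{"delta_rot":[0,0,-25],"xyz":[-0.185,0.121,-0.1],"fingers":0.6},{"delta_rot":[0,0,-25],"xyz":[-0.22,0.145,-0.1],"fingers":0.6},{"delta_rot":[0,0,-25],"xyz":[-0.245,0.162,-0.1],"fingers":0.6},{"delta_rot":[0,0,-25],"xyz":[-0.258,0.1715,-0.1],"fingers":0.6}]'
python3 - <<'E'
from h import *
for i in range(3):w=viewer.read_camera('wrist')
np.save('w6.npy',w,allow_pickle=True)
plan([.4677,.0023,.117],target(92.3))
c=viewer.read_camera('top')
im=w['img'][::-1,::-1].copy()
a=np.radians(2.3);m=np.array([.4677,.0013]);ex=np.array([np.cos(a),np.sin(a)]);ey=np.array([-ex[1],ex[0]])
for X in(-.035,.035):
  for Y in(-.101,-.035,-.031,.031,.035,.097,.101):
    p=proj(w,[*(m+X*ex+Y*ey),.047]);q=(int(511-p[0]),int(383-p[1]));cv2.circle(im,q,1,(255,0,0),-1)
save('w6.png',im,1.5)
E
```

```text
t: 7.8
eef_pos: [0.4672, -0.002, 0.198]
tool_rot: [0.0, 0.694, 0.72, -0.001]
contact_force: [0.4, 0.0, -1.6]
gripper_width: 0.445
grasp_force: 41.3
t 7.95 eef [4.672e-01 4.000e-04 1.979e-01] q [-0.56  0.18  0.48  2.1  -0.11  0.89  0.02] az 92.2
xyz [0.0019 0.0006 0.0809] rot [-0.04  0.05 -0.1 ]
```

View pics/w6.png

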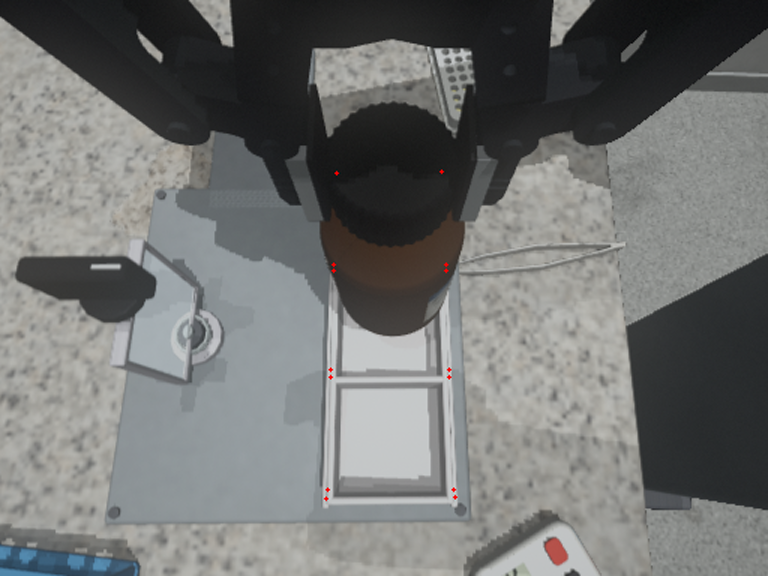

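The picture (upside-down wrist view) shows the bottle held over cell 1, the crate dividers at y≈378 and the end wall at y≈501 (display px). My predicted red dots are about 5 px (3 mm) short in +y, so I correct the reader y.

```bash
python3 - <<'E'
from h import *
w=np.load('w6.npy',allow_pickle=True).item(); T=telemetry.get_obs();e=T['eef_pos']
for dy in(-.006,-.003,0,.003):
    p=np.array([proj(w,[e[0]+.027*np.cos(t),e[1]+dy+.027*np.sin(t),e[2]-.098]) for t in np.linspace(0,6.28,90)])
    q=np.array([proj(w,[e[0]+.02*np.cos(t),e[1]+dy+.02*np.sin(t),e[2]+.022]) for t in np.linspace(0,6.28,90)])
    print(dy,'disp bottom',1.5*(383-p[:,1].min()).round(1),'cols',1.5*(511-p[:,0].max()).round(0),1.5*(511-p[:,0].min()).round(0),'captop rows',1.5*(383-q[:,1].max()).round(0),1.5*(383-q[:,1].min()).round(0))
plan([.467,.0055,.117],target(92.3))
E
```

```text
-0.006 disp bottom 334.79999999999995 cols 339.0 444.0 captop rows 88.5 213.0
-0.003 disp bottom 340.79999999999995 cols 339.0 444.0 captop rows 97.5 223.5
0 disp bottom 346.79999999999995 cols 337.5 444.0 captop rows 106.5 234.0
0.003 disp bottom 352.79999999999995 cols 337.5 444.0 captop rows 115.5 244.5
t 8.0 eef [0.4672 0.0016 0.1979] q [-0.56  0.18  0.48  2.1  -0.11  0.89  0.02] az 92.3
xyz [0.0039 0.     0.0809] rot [-0.05  0.03  0.01]
```

```bash
python3 -m crank '[{"delta_rot":[0,0,0],"xyz":[0.006,0,0.01],"fingers":0.6},{"delta_rot":[0,0,0],"xyz":[0.006,0,0.03],"fingers":0.6},{"delta_rot":[0,0,0],"xyz":[0.006,0,0.045],"fingers":0.6},{"delta_rot":[0,0,0],"xyz":[0.006,0,0.052],"fingers":0.6},{"delta_rot":[0,0,0],"xyz":[0.006,0,0.06],"fingers":0.6},{"delta_rot":[0,0,0],"xyz":[0.006,0,0.068],"fingers":0.6},{"delta_rot":[0,0,0],"xyz":[0.006,0,0.074],"fingers":0.6},{"delta_rot":[0,0,0],"xyz":[0.006,0,0.078],"fingers":0.6},{"delta_rot":[0,0,0],"xyz":[0.006,0,0.08],"fingers":0.6}]'
python3 - <<'E'
from h import *
T=telemetry.get_obs();print(T['contact_force'],T['torque'],T['eef_pos'])
for i in range(2): w=viewer.read_camera('wrist')
T=telemetry.get_obs();print(T['contact_force'],T['torque'],T['eef_pos'])
np.save('w7.npy',w,allow_pickle=True)
save('w7.png',w['img'][::-1,::-1],1.4)
E
```

```text
t: 8.9
eef_pos: [0.4675, 0.0074, 0.118]
tool_rot: [0.0, 0.692, 0.721, -0.0]
contact_force: [0.1, 0.0, -0.9]
gripper_width: 0.444
grasp_force: 41.3
[ 0.12791472  0.01841887 -0.93489904] [ 0.00217073 -0.0042238   0.02554143] [0.46750798 0.00744054 0.11797134]
[ 0.66610094  0.08826635 -2.37824292] [-4.41317190e-02  1.16203835e-02  2.16980753e-05] [0.46752518 0.0073913  0.11816371]
```

View pics/w7.png

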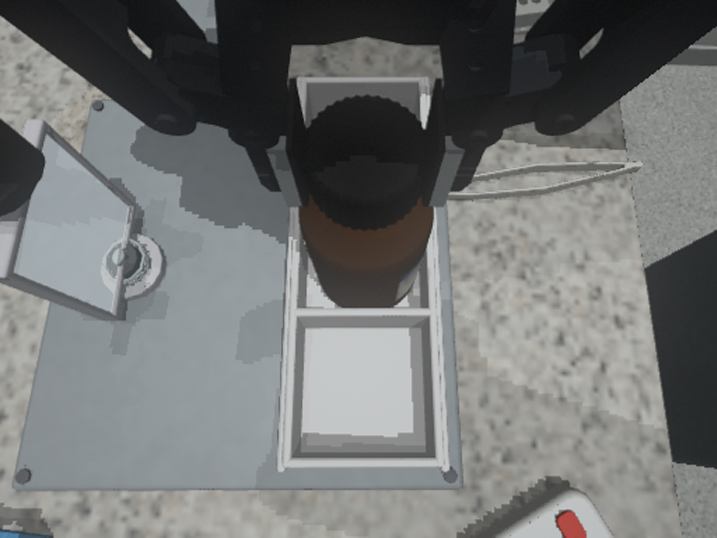

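I have now viewed 11 pictures, one over the limit of 10, so I will view no more and work from numbers. This picture shows the bottle inside cell 1, clear of the walls. Lower the last millimetres.

```bash
python3 -m crank '[{"delta_rot":[0,0,0],"xyz":[0,0,0.0015],"fingers":0.6},{"delta_rot":[0,0,0],"xyz":[0,0,0.003],"fingers":0.6},{"delta_rot":[0,0,0],"xyz":[0,0,0.004],"fingers":0.6},{"delta_rot":[0,0,0],"xyz":[0,0,0.004],"fingers":0.6}]'
```

```text
t: 9.4
eef_pos: [0.4675, 0.0075, 0.1142]
tool_rot: [0.0, 0.692, 0.721, -0.0]
contact_force: [0.0, -0.2, -0.7]
gripper_width: 0.443
grasp_force: 41.3
```

```bash
python3 -m crank '[{"delta_rot":[0,0,0],"xyz":[0,0,0.0007],"fingers":0.6},{"delta_rot":[0,0,0],"xyz":[0,0,0.0012],"fingers":0.6},{"delta_rot":[0,0,0],"xyz":[0,0,0.0012],"fingers":0.6}]'
```

```text
t: 9.7
eef_pos: [0.4678, 0.0077, 0.1137]
tool_rot: [0.0, 0.692, 0.721, 0.0]
contact_force: [-2.9, 0.2, 8.9]
gripper_width: 0.451
grasp_force: 42.3
```

Contact with the floor. Release and rise.

```bash
python3 -m crank '[{"delta_rot":[0,0,0],"xyz":[0,0,0],"fingers":0.1},{"delta_rot":[0,0,0],"xyz":[0,0,0],"fingers":0},{"delta_rot":[0,0,0],"xyz":[0,0,0],"fingers":-0.2},{"delta_rot":[0,0,0],"xyz":[0,0,0],"fingers":-0.4},{"delta_rot":[0,0,0],"xyz":[0,0,-0.02],"fingers":-0.4},{"delta_rot":[0,0,0],"xyz":[0,0,-0.06],"fingers":-0.4},{"delta_rot":[0,0,0],"xyz":[0,0,-0.1],"fingers":-0.4}]'
python3 - <<'E'
from h import *
plan([.583,.317,.145],target(112))
for i in range(3): w=viewer.read_camera('wrist')
np.save('w8.npy',w,allow_pickle=True)
for n in('large_bottle','large_bottle_code','knob','mirror_face'):
    for x in cut_out('wrist',n)[:2]:
        ys,xs=x['pixels'].nonzero();print(n,round(x['score'],2),xs.min(),xs.max(),ys.min(),ys.max(),np.round(x['pixel']))
for P in([.4675,.004,.015],[.4675,.004,.135]): print(proj(w,P).round(1))
c=viewer.read_camera('scene')
print([(np.round(x['pixel']),x['score']) for x in search_frame('scene','large_bottle')],[proj(c,[.4675,.004,z]).round() for z in(.015,.075,.135)])
E
```

```text
t: 10.4
eef_pos: [0.4668, 0.0072, 0.2137]
tool_rot: [0.0, 0.693, 0.721, -0.001]
contact_force: [0.8, 0.8, -0.7]
gripper_width: 0.704
grasp_force: 0.0
t 10.4 eef [0.4668 0.0072 0.2137] q [-0.59  0.16  0.49  2.08 -0.09  0.93 -0.01] az 92.3
xyz [0.3049 0.1288 0.068 ] rot [ -0.11   0.08 -19.67]
large_bottle 0.61 214 276 140 223 [244. 182.]
large_bottle_code 0.88 214 276 141 223 [244. 180.]
knob 0.62 366 469 135 225 [404. 188.]
mirror_face 0.84 365 469 136 225 [401. 191.]
[245.5 164.8]
[244.5 202.2]
[(array([243., 202.]), 0.87)] [array([245., 213.]), array([244., 202.]), array([244., 190.])]
```

The large bottle stands in cell 1. Now the red-cap bottle.

```bash
python3 -m crank '[{"delta_rot":[0,0,-3],"xyz":[0.035,0.015,0],"fingers":-0.6},{"delta_rot":[0,0,-7],"xyz":[0.08,0.034,0],"fingers":-0.6},{"delta_rot":[0,0,-11],"xyz":[0.125,0.053,0],"fingers":-0.6},{"delta_rot":[0,0,-15],"xyz":[0.17,0.072,0],"fingers":-0.6},{"delta_rot":[0,0,-19.7],"xyz":[0.215,0.091,0],"fingers":-0.6},{"delta_rot":[0,0,-19.7],"xyz":[0.26,0.11,0],"fingers":-0.6},{"delta_rot":[0,0,-19.7],"xyz":[0.305,0.129,0.01],"fingers":-0.6},{"delta_rot":[0,0,-19.7],"xyz":[0.305,0.129,0.04],"fingers":-0.6},{"delta_rot":[0,0,-19.7],"xyz":[0.305,0.129,0.068],"fingers":-0.6}]'
python3 - <<'E'
from h import *
for i in range(3): w=viewer.read_camera('wrist')
np.save('w9.npy',w,allow_pickle=True)
hsv=cv2.cvtColor(w['img'],cv2.COLOR_RGB2HSV);h,s,v=cv2.split(hsv)
m=(((h<8)|(h>172))&(s>130)&(v>60)).astype(np.uint8)
n,l,st,ce=cv2.connectedComponentsWithStats(m);k=1+st[1:,4].argmax();print(st[k],ce[k])
from scipy.optimize import least_squares
a=np.linspace(0,6.28,73)
def bb(P):
    p=np.array([proj(w,[P[0]+.018*np.cos(t),P[1]+.018*np.sin(t),z]) for t in a for z in(.085,.105)]);return np.array([p[:,0].min(),p[:,0].max(),p[:,1].min(),p[:,1].max()])
x,y,W,H=st[k][:4];ob=np.array([x-.5,x+W-.5,y-.5,y+H-.5]);s=least_squares(lambda p:bb(p)-ob,(.583,.317),diff_step=1e-4);print(s.x,s.fun.round(1))
plan([*s.x,.083],target(112))
E
```

```text
t: 11.75
eef_pos: [0.5835, 0.3196, 0.1425]
tool_rot: [0.0, 0.558, 0.83, -0.001]
contact_force: [0.0, -1.6, -0.4]
gripper_width: 0.799
grasp_force: 0.0
[ 229  194   57   55 2378] [256.89571068 221.79646762]
[0.58489198 0.31569975] [-2.5  2.5 -6.   6.4]
t 11.9 eef [0.5823 0.3165 0.1421] q [-0.8   0.56  0.29  1.68 -0.19  0.94 -0.05] az 112.0
xyz [-0.0016  0.0025  0.0591] rot [-0.33  0.12  0.05]
```

```bash
python3 -m crank '[{"delta_rot":[0,0,0],"xyz":[-0.001,0.002,0.02],"fingers":-0.6},{"delta_rot":[0,0,0],"xyz":[-0.001,0.002,0.045],"fingers":-0.6},{"delta_rot":[0,0,0],"xyz":[-0.001,0.002,0.059],"fingers":-0.6},{"delta_rot":[0,0,0],"xyz":[-0.001,0.002,0.059],"fingers":-0.2},{"delta_rot":[0,0,0],"xyz":[-0.001,0.002,0.059],"fingers":0.1},{"delta_rot":[0,0,0],"xyz":[-0.001,0.002,0.059],"fingers":0.4},{"delta_rot":[0,0,0],"xyz":[-0.001,0.002,0.059],"fingers":0.6},{"delta_rot":[0,0,0],"xyz":[-0.001,0.002,0.059],"fingers":0.6}]'
python3 - <<'E'
from h import *
a=np.radians(2.3);m=np.array([.4675,.004]);ey=np.array([-np.sin(a),np.cos(a)])
c2=m-.066*ey;print(c2)
plan([*c2,.20],target(92.3))
E
```

```text
t: 12.7
eef_pos: [0.5868, 0.3177, 0.0875]
tool_rot: [0.001, 0.559, 0.829, 0.001]
contact_force: [-1.4, -0.1, 7.1]
gripper_width: 0.4
grasp_force: 40.3
[ 0.4701487  -0.06194683]
t 12.7 eef [0.5868 0.3177 0.0875] q [-0.78  0.63  0.27  1.7  -0.21  0.84 -0.03] az 112.1
xyz [-0.3081 -0.2505 -0.113 ] rot [ 1.200e-01 -1.000e-02  1.975e+01]
```

Gripped. Carry at z≈0.26 over to cell 2, clear of the brown bottle and the knob.

```bash
python3 -m crank '[{"delta_rot":[0,0,0],"xyz":[0,0,-0.03],"fingers":0.6},{"delta_rot":[0,0,0],"xyz":[0,0,-0.08],"fingers":0.6},{"delta_rot":[0,0,2],"xyz":[-0.015,-0.012,-0.13],"fingers":0.6},{"delta_rot":[0,0,5],"xyz":[-0.04,-0.033,-0.172],"fingers":0.6},{"delta_rot":[0,0,9],"xyz":[-0.075,-0.061,-0.172],"fingers":0.6},{"delta_rot":[0,0,13],"xyz":[-0.11,-0.09,-0.172],"fingers":0.6},{"delta_rot":[0,0,17],"xyz":[-0.145,-0.118,-0.172],"fingers":0.6},{"delta_rot":[0,0,19.8],"xyz":[-0.18,-0.146,-0.172],"fingers":0.6},{"delta_rot":[0,0,19.8],"xyz":[-0.215,-0.175,-0.172],"fingers":0.6},{"delta_rot":[0,0,19.8],"xyz":[-0.25,-0.203,-0.172],"fingers":0.6}]'
python3 -m crank '[{"delta_rot":[0,0,0],"xyz":[-0.035,-0.005,0],"fingers":0.6},{"delta_rot":[0,0,0],"xyz":[-0.05,-0.015,0],"fingers":0.6},{"delta_rot":[0,0,0],"xyz":[-0.06,-0.02,0],"fingers":0.6},{"delta_rot":[0,0,0],"xyz":[-0.06,-0.02,0],"fingers":0.6}]'
python3 - <<'E'
from h import *
plan([.4701,-.0619,.20],target(92.3))
E
```

```text
t: 13.7
eef_pos: [0.4908, 0.0078, 0.2582]
tool_rot: [0.0, 0.693, 0.721, 0.0]
contact_force: [0.3, -0.7, -0.9]
gripper_width: 0.394
grasp_force: 40.9
t: 14.1
eef_pos: [0.4736, -0.0518, 0.2582]
tool_rot: [0.0, 0.693, 0.72, 0.0]
contact_force: [-0.1, 0.1, -2.2]
gripper_width: 0.392
grasp_force: 40.8
t 14.1 eef [ 0.4736 -0.0518  0.2582] q [-0.53  0.12  0.56  2.01 -0.07  1.03  0.1 ] az 92.2
xyz [-0.01   -0.0039  0.0582] rot [ 0.02  0.   -0.12]
```

```bash
python3 -m crank '[{"delta_rot":[0,0,0],"xyz":[-0.008,-0.003,0.015],"fingers":0.6},{"delta_rot":[0,0,0],"xyz":[-0.01,-0.004,0.04],"fingers":0.6},{"delta_rot":[0,0,0],"xyz":[-0.01,-0.004,0.055],"fingers":0.6},{"delta_rot":[0,0,0],"xyz":[-0.01,-0.004,0.055],"fingers":0.6}]'
python3 - <<'E'
from h import *
for i in range(3): w=viewer.read_camera('wrist')
np.save('w10.npy',w,allow_pickle=True)
plan([.4701,-.0619,.20],target(92.3)); e=telemetry.get_obs()['eef_pos']
for x in cut_out('wrist','small_bottle')[:2]:
    ys,xs=x['pixels'].nonzero();print(round(x['score'],2),xs.min(),xs.max(),ys.min(),ys.max())
    for r in range(ys.min(),ys.min()+40,5):
        q=xs[ys==r]; print(r,q.min(),q.max(),end=';')
for dx,dy in((0,0),(0,-.004),(0,.004)):
    p=np.array([proj(w,[e[0]+dx+.024*np.cos(t),e[1]+dy+.024*np.sin(t),e[2]-.0875]) for t in np.linspace(0,6.28,90)])
    print(dy,p.min(0).round(1),p.max(0).round(1))
# crate dividers: brightness along rows at cell0/cell1 wall for reader check
print(T if 0 else '', [proj(w,[.4675,.004,z]).round(1) for z in(.015,.135)])
for x in cut_out('wrist','large_bottle')[:1]:
    ys,xs=x['pixels'].nonzero();print('large',round(x['score'],2),xs.min(),xs.max(),ys.min(),ys.max())
E
```

```text
t: 14.5
eef_pos: [0.4697, -0.0595, 0.2012]
tool_rot: [-0.001, 0.692, 0.722, -0.002]
contact_force: [-0.4, 0.3, -2.7]
gripper_width: 0.392
grasp_force: 40.9
t 14.65 eef [ 0.4715 -0.0605  0.2037] q [-0.5   0.19  0.56  2.08 -0.13  0.9   0.18] az 92.4
xyz [-0.0014 -0.0015  0.0037] rot [0.08 0.03 0.05]
0.78 205 291 163 302
163 243 251;168 229 264;173 222 270;178 218 273;183 216 276;188 214 279;193 212 282;198 210 285;0 [217.9 163.8] [283.5 226.1]
-0.004 [217.8 169.3] [283.1 230.9]
0.004 [218.  158.3] [283.9 221.2]
 [array([249.3,  99.2]), array([248.5, 106.6])]
large 0.88 213 284 62 135
```

```bash
python3 -m crank '[{"delta_rot":[0,0,0],"xyz":[-0.0015,0.001,0.015],"fingers":0.6},{"delta_rot":[0,0,0],"xyz":[-0.0015,0.001,0.035],"fingers":0.6},{"delta_rot":[0,0,0],"xyz":[-0.0015,0.001,0.055],"fingers":0.6},{"delta_rot":[0,0,0],"xyz":[-0.0015,0.001,0.066],"fingers":0.6},{"delta_rot":[0,0,0],"xyz":[-0.0015,0.001,0.074],"fingers":0.6},{"delta_rot":[0,0,0],"xyz":[-0.0015,0.001,0.082],"fingers":0.6},{"delta_rot":[0,0,0],"xyz":[-0.0015,0.001,0.088],"fingers":0.6},{"delta_rot":[0,0,0],"xyz":[-0.0015,0.001,0.092],"fingers":0.6},{"delta_rot":[0,0,0],"xyz":[-0.0015,0.001,0.095],"fingers":0.6}]'
```

```text
t: 15.65
eef_pos: [0.4719, -0.063, 0.108]
tool_rot: [0.0, 0.693, 0.721, 0.0]
contact_force: [0.4, 0.8, -2.3]
gripper_width: 0.392
grasp_force: 40.9
```

```bash
python3 -m crank '[{"delta_rot":[0,0,0],"xyz":[0,0,0.0015],"fingers":0.6},{"delta_rot":[0,0,0],"xyz":[0,0,0.003],"fingers":0.6},{"delta_rot":[0,0,0],"xyz":[0,0,0.0045],"fingers":0.6},{"delta_rot":[0,0,0],"xyz":[0,0,0.0055],"fingers":0.6},{"delta_rot":[0,0,0],"xyz":[0,0,0.0055],"fingers":0.6}]'
```

```text
t: 16.15
eef_pos: [0.4717, -0.063, 0.1026]
tool_rot: [0.0, 0.693, 0.721, -0.0]
contact_force: [-1.0, 0.8, -1.9]
gripper_width: 0.388
grasp_force: 40.8
```

```bash
python3 -m crank '[{"delta_rot":[0,0,0],"xyz":[0,0,0.0008],"fingers":0.6},{"delta_rot":[0,0,0],"xyz":[0,0,0.0014],"fingers":0.6},{"delta_rot":[0,0,0],"xyz":[0,0,0.0014],"fingers":0.6}]'
```

```text
t: 16.45
eef_pos: [0.472, -0.0632, 0.1023]
tool_rot: [0.0, 0.693, 0.721, 0.0]
contact_force: [-3.6, 0.8, 13.8]
gripper_width: 0.388
grasp_force: 42.6
```

```bash
python3 -m crank '[{"delta_rot":[0,0,0],"xyz":[0,0,-0.0005],"fingers":0.15},{"delta_rot":[0,0,0],"xyz":[0,0,-0.0005],"fingers":0.05},{"delta_rot":[0,0,0],"xyz":[0,0,-0.0005],"fingers":-0.2},{"delta_rot":[0,0,0],"xyz":[0,0,-0.0005],"fingers":-0.4},{"delta_rot":[0,0,0],"xyz":[0,0,-0.02],"fingers":-0.4},{"delta_rot":[0,0,0],"xyz":[0,0,-0.06],"fingers":-0.4},{"delta_rot":[0,0,0],"xyz":[0,0,-0.11],"fingers":-0.4},{"delta_rot":[0,0,0],"xyz":[0,0,-0.12],"fingers":-0.4}]'
python3 - <<'E'
from h import *
plan([.50,.0,.23],target(182.3))
c=viewer.read_camera('scene')
for n,P in(('large_bottle',(.4675,.004)),('small_bottle',(.4701,-.062))):
    print(n,[(np.round(x['pixel']),round(x['score'],2)) for x in search_frame('scene',n)],[proj(c,[*P,z]).round() for z in(.015,.065,.12)])
E
```

```text
t: 17.25
eef_pos: [0.4745, -0.0635, 0.2258]
tool_rot: [0.003, 0.693, 0.721, 0.003]
contact_force: [1.1, 0.4, 0.6]
gripper_width: 0.7
grasp_force: 0.0
t 17.25 eef [ 0.4745 -0.0635  0.2258] q [-0.52  0.16  0.59  2.05 -0.11  0.95  0.17] az 92.2
xyz [ 0.0624  0.028  -0.004 ] rot [  0.38   0.37 -90.09]
large_bottle [(array([244., 200.]), 0.67)] [array([245., 213.]), array([245., 204.]), array([244., 193.])]
small_bottle [(array([243., 200.]), 0.75), (array([255., 216.]), 0.74), (array([214., 150.]), 0.73), (array([278., 187.]), 0.57), (array([354., 270.]), 0.26)] [array([254., 226.]), array([254., 216.]), array([253., 205.])]
```

```bash
python3 -c "
from h import *
plan([.44,-.03,.225],target(182.3,-20))"
```

```text
t 17.4 eef [ 0.4718 -0.0626  0.2213] q [-0.52  0.17  0.58  2.06 -0.11  0.95  0.17] az 92.3
xyz [ 0.0338 -0.0305 -0.0038] rot [-15.62 -15.63 -89.03]
```

```bash
python3 -m crank '[{"delta_rot":[-15.6,-15.6,-89],"xyz":[0.034,-0.03,-0.004],"fingers":-0.4},{"delta_rot":[-15.6,-15.6,-89],"xyz":[0.034,-0.03,-0.004],"fingers":-0.4},{"delta_rot":[-15.6,-15.6,-89],"xyz":[0.034,-0.03,-0.004],"fingers":-0.4},{"delta_rot":[-15.6,-15.6,-89],"xyz":[0.034,-0.03,-0.004],"fingers":-0.4},{"delta_rot":[-15.6,-15.6,-89],"xyz":[0.034,-0.03,-0.004],"fingers":-0.4},{"delta_rot":[-15.6,-15.6,-89],"xyz":[0.034,-0.03,-0.004],"fingers":-0.4},{"delta_rot":[-15.6,-15.6,-89],"xyz":[0.034,-0.03,-0.004],"fingers":-0.4},{"delta_rot":[-15.6,-15.6,-89],"xyz":[0.034,-0.03,-0.004],"fingers":-0.4},{"delta_rot":[-15.6,-15.6,-89],"xyz":[0.034,-0.03,-0.004],"fingers":-0.4},{"delta_rot":[-15.6,-15.6,-89],"xyz":[0.034,-0.03,-0.004],"fingers":-0.4}]'
python3 - <<'E'
from h import *
for i in range(4): w=viewer.read_camera('wrist')
np.save('w11.npy',w,allow_pickle=True)
plan([.44,-.03,.225],target(182.3,-20)); print(w['origin'])
for n in('large_bottle','small_bottle','knob'):
    for x in cut_out('wrist',n)[:2]:
        ys,xs=x['pixels'].nonzero();print(n,round(x['score'],2),xs.min(),xs.max(),ys.min(),ys.max())
for n,P,r,h in(('brown',(.4675,.004),.027,.091),('red',(.4701,-.062),.024,.076)):
    P=np.array(P); d=w['origin'][:2]-P; az=np.degrees(np.arctan2(d[1],d[0]))%360
    print(n,az,proj(w,[*P,.05]).round(),proj(w,[*P,h+.044]).round())
    z=np.linspace(h,.016,60);u=unwrap(w,P,r,.016,h,az).astype(int)
    for zz in(.051,.056,.060,.065):
        i=np.abs(z-zz).argmin();L=u[i-1:i+2].mean(0); print(zz,[(int(az-90+k),int(L[k].mean()),int(L[k,0]-L[k,2])) for k in range(10,171,5)])
E
```

```text
t: 18.4
eef_pos: [0.4388, -0.03, 0.2231]
tool_rot: [0.163, 0.027, 0.986, 0.002]
contact_force: [0.7, -0.2, -0.4]
gripper_width: 0.701
grasp_force: 0.0
t 18.6 eef [ 0.4395 -0.0301  0.224 ] q [-0.68 -0.13  0.54  2.34  0.21  0.6   1.22] az 176.1
xyz [-0.0008  0.0001 -0.0007] rot [-1.09 -1.23 -5.83]
[ 0.3213456  -0.02459735  0.33425047]
large_bottle 0.84 257 325 104 206
small_bottle 0.67 447 511 233 314
knob 0.92 262 318 218 322
brown 191.0709285265654 [285. 136.] [296. 188.]
0.051 [(111, 76, -12), (116, 90, -12), (121, 101, -5), (126, 106, 0), (131, 108, 0), (136, 111, 1), (141, 114, 0), (146, 114, 1), (151, 115, 0), (156, 120, 2), (161, 123, 2), (166, 122, 2), (171, 120, 1), (176, 119, 1), (181, 118, 1), (186, 116, 1), (191, 114, 1), (196, 111, 1), (201, 109, 1), (206, 107, 1), (211, 104, 1), (216, 101, 1), (221, 100, 1), (226, 94, 1), (231, 66, 4), (236, 50, 6), (241, 47, 5), (246, 76, 4), (251, 134, -1), (256, 129, 0), (261, 128, 0), (266, 126, 0), (271, 126, 1)]
0.056 [(111, 64, 0), (116, 78, -13), (121, 90, -12), (126, 102, -7), (131, 106, -2), (136, 106, 0), (141, 104, 0), (146, 1
[... 2757 characters left out ...]
 -10), (190, 76, -6), (195, 66, -6), (200, 63, -5), (205, 62, -5), (210, 64, -3), (215, 64, -2), (220, 70, 0), (225, 70, 0), (230, 72, 0), (235, 81, 0), (240, 87, 4), (245, 84, 4)]
0.065 [(85, 121, 1), (90, 121, 2), (95, 117, 6), (100, 115, 14), (105, 115, 20), (110, 119, 24), (115, 120, 23), (120, 121, 23), (125, 121, 23), (130, 122, 22), (135, 123, 23), (140, 123, 22), (145, 123, 23), (150, 124, 23), (155, 123, 22), (160, 124, 23), (165, 122, 22), (170, 122, 23), (175, 122, 22), (180, 120, 23), (185, 118, 22), (190, 118, 24), (195, 116, 23), (200, 114, 22), (205, 113, 23), (210, 109, 22), (215, 109, 22), (220, 105, 22), (225, 97, 16), (230, 92, 9), (235, 89, 5), (240, 86, 4), (245, 85, 5)]
```

```bash
python3 - <<'E'
from h import *
from scipy.optimize import least_squares
w=np.load('w11.npy',allow_pickle=True).item()
a=np.linspace(0,6.283,73)
def bb(P,spec):
    p=np.array([proj(w,[P[0]+q*np.cos(t),P[1]+q*np.sin(t),z]) for z,q in spec for t in a]);return np.array([p[:,0].min(),p[:,0].max(),p[:,1].min(),p[:,1].max()])
s=least_squares(lambda p:bb(p,((.015,.027),(.091,.027),(.135,.020)))-[256.5,325.5,103.5,206.5],(.4675,.004),diff_step=1e-4);print(s.x,s.fun.round(1))
P=s.x; d=w['origin'][:2]-P; az=np.degrees(np.arctan2(d[1],d[0]))%360
z=np.linspace(.091,.016,60);u=unwrap(w,P,.027,.016,.091,az).astype(int)
for zz in(.036,.046,.056,.060,.065):
    i=np.abs(z-zz).argmin();L=u[i-1:i+2].mean(0); print(zz,[(int(az-90+k),int(L[k].mean()),int(L[k,0]-L[k,2])) for k in range(10,171,5)])
# crate: dump bright edges along reader y through mid-cell x at z=.047, and knob region in top
E
```

```text
[0.47040472 0.00549337] [ 0.6 -0.4 -5.4  5.3]
0.036 [(111, 93, -1), (116, 106, 1), (121, 110, 1), (126, 112, 2), (131, 118, 1), (136, 124, 1), (141, 125, 1), (146, 125, 1), (151, 125, 1), (156, 125, 1), (161, 123, 2), (166, 123, 1), (171, 121, 1), (176, 119, 0), (181, 119, 2), (186, 115, 1), (191, 115, 1), (196, 112, 1), (201, 111, 1), (206, 108, 1), (211, 106, 1), (216, 102, 1), (221, 99, 1), (226, 99, 1), (231, 93, 1), (236, 60, 5), (241, 51, 5), (246, 48, 5), (251, 57, 4), (256, 96, 3), (261, 132, 0), (266, 138, 0), (271, 149, 0)]
0.046 [(111, 77, -12), (116, 90, -11), (121, 96, -5), (126, 105, -1), (131, 108, 0), (136, 110, 1), (141, 114, 0), (146, 114, 1), (151, 114, 1), (156, 119, 1), (161, 123, 2), (166, 123, 2), (171, 121, 1), (176, 120, 1), (181, 118, 2), (186, 117, 1), (191, 115, 1), (196, 112, 1), (201, 111, 1), (206, 108, 1), (211, 105, 1), (216, 102, 1), (221, 99, 1), (226, 96, 1), (231, 92, 1), (236, 60, 5), (241, 51, 5), (246, 49, 6), (251, 44, 6), (256, 89, 4), (261, 134, 1), (266, 142, 1), (271, 119, 1)]
0.056 [(111, 58, 7), (116, 63, 1), (121, 73, -10), (126, 83, -1
[... 737 characters left out ...]
(206, 80, -7), (211, 80, -6), (216, 82, -5), (221, 82, -4), (226, 82, -4), (231, 83, -2), (236, 53, 5), (241, 48, 5), (246, 47, 6), (251, 57, 6), (256, 88, 3), (261, 125, 0), (266, 128, 0), (271, 127, 0)]
0.065 [(111, 58, 7), (116, 57, 7), (121, 58, 8), (126, 58, 8), (131, 58, 7), (136, 58, 7), (141, 59, 5), (146, 61, 3), (151, 63, 0), (156, 64, -2), (161, 69, -6), (166, 70, -7), (171, 67, -9), (176, 67, -7), (181, 77, -8), (186, 75, -7), (191, 68, -10), (196, 63, -11), (201, 61, -11), (206, 60, -12), (211, 58, -12), (216, 57, -11), (221, 56, -10), (226, 56, -11), (231, 58, -9), (236, 51, 4), (241, 49, 6), (246, 47, 6), (251, 48, 6), (256, 90, 3), (261, 118, 0), (266, 123, 0), (271, 107, 0)]
```

Both labels face the robot (brown code ≈0°, red-cap ≈14°, reader yaw 2.3°), so both codes face the mirror. Now hover over the knob.

```bash
python3 -c "
from h import *
plan([.597,.009,.205],target(182.3))"
```

```text
t 18.75 eef [ 0.4404 -0.0299  0.2248] q [-0.68 -0.13  0.54  2.34  0.21  0.6   1.23] az 176.2
xyz [-0.1391  0.0479  0.0691] rot [-0.07 18.85 -5.85]
```

```bash
python3 -m crank '[{"delta_rot":[0,6,-2],"xyz":[-0.03,0.01,0.01],"fingers":-0.4},{"delta_rot":[0,13,-4],"xyz":[-0.065,0.022,0.03],"fingers":-0.4},{"delta_rot":[0,18.9,-5.9],"xyz":[-0.1,0.034,0.05],"fingers":-0.4},{"delta_rot":[0,18.9,-5.9],"xyz":[-0.13,0.045,0.065],"fingers":-0.4},{"delta_rot":[0,18.9,-5.9],"xyz":[-0.139,0.048,0.069],"fingers":-0.4},{"delta_rot":[0,18.9,-5.9],"xyz":[-0.139,0.048,0.069],"fingers":-0.4}]'
python3 - <<'E'
from h import *
for i in range(4): w=viewer.read_camera('wrist')
np.save('w12.npy',w,allow_pickle=True)
plan([.597,.009,.205],target(182.3))
for n in('knob','mirror_face'):
    for x in cut_out('wrist',n)[:2]:
        ys,xs=x['pixels'].nonzero();print(n,round(x['score'],2),xs.min(),xs.max(),ys.min(),ys.max())
P=np.array([.5974,.0092]);print('pred',proj(w,[*P,.15]))
g=w['img'].max(2); 
# print coarse dark map around prediction
p=proj(w,[*P,.15]).astype(int)
for r in range(p[1]-90,min(384,p[1]+100),6): print(r,''.join('#' if g[r,k]<45 else ('+' if g[r,k]<90 else '.') for k in range(p[0]-120,p[0]+120,3)))
print('col0',p[0]-120)
E
```

```text
t: 19.35
eef_pos: [0.5977, 0.0096, 0.2041]
tool_rot: [-0.001, -0.021, 1.0, -0.002]
contact_force: [-0.1, -0.9, 0.2]
gripper_width: 0.7
grasp_force: 0.0
t 19.55 eef [0.5953 0.0084 0.2061] q [-0.62  0.43  0.67  1.81 -0.31  1.    1.78] az -177.7
xyz [-0.0017  0.0005  0.0011] rot [-0.01 -0.01  0.04]
knob 0.72 0 376 0 246
knob 0.65 211 293 166 246
mirror_face 0.59 210 294 166 247
pred [251.2198747  213.54644931]
123 ................................................................................
129 ..+.............................................................................
135 ...+............................................................................
141 ...+............................................................................
147 ................................................................................
153 ................................................................................
159 .......................................++.......................................
165 ...............................++++..+++++++....................................
171 .+++.
[... 1339 characters left out ...]
++++++.+...
267 ....####+++++######...........................................++++++++++++++....
273 ...####+++++######+..........................................+++++++++++++++++..
279 ..####+++++########...........................................+++++++++++++#+++.
285 #######+++########+...........................................+++++##+++++######
291 ########+++######+.............................................++++###+++#######
297 #################..............................................++++###########++
303 ################+...............................................+++#############
309 ################.................................................+##############
col0 131
```

```bash
python3 - <<'E'
from h import *
w=np.load('w12.npy',allow_pickle=True).item()
P=np.array([.5974,.0092]);a=np.radians(2.3);ex=np.array([np.cos(a),np.sin(a)]);ey=np.array([-ex[1],ex[0]])
print('corners top',[proj(w,[*(P+s*.023*ex+t*.006*ey),.15]).round(1) for s in(-1,1) for t in(-1,1)],'collar',proj(w,[*(P-.015*ex),.118]).round(1))
g=w['img'].max(2).astype(int)
for r in(178,184,222,228,234,240): 
    k=np.where(g[r,235:272]<95)[0]+235; print(r,k.min() if len(k) else 0,k.max() if len(k) else 0,g[r,238:270:2].tolist())
print([ (r,g[r,252]) for r in range(172,252,2)])
plan([*P,.128],target(182.3))
E
```

```text
corners top [array([241.6, 179. ]), array([260.9, 179.1]), array([242.1, 245.9]), array([260.2, 245.9])] collar [251.1 177.9]
178 243 259 [165, 171, 177, 50, 52, 51, 52, 53, 53, 53, 53, 103, 179, 173, 174, 173]
184 238 264 [91, 50, 51, 54, 56, 57, 68, 92, 55, 55, 55, 54, 56, 64, 165, 173]
222 243 260 [113, 111, 116, 53, 53, 54, 56, 55, 55, 57, 55, 72, 152, 141, 152, 154]
228 243 260 [163, 156, 140, 51, 53, 52, 54, 54, 54, 54, 54, 75, 156, 141, 153, 141]
234 243 260 [142, 160, 160, 54, 55, 55, 55, 55, 56, 55, 55, 78, 162, 168, 172, 174]
240 243 260 [164, 168, 161, 56, 57, 58, 57, 56, 56, 57, 56, 86, 158, 162, 167, 166]
[(172, np.int64(53)), (174, np.int64(53)), (176, np.int64(53)), (178, np.int64(53)), (180, np.int64(53)), (182, np.int64(54)), (184, np.int64(92)), (186, np.int64(174)), (188, np.int64(174)), (190, np.int64(173)), (192, np.int64(174)), (194, np.int64(173)), (196, np.int64(173)), (198, np.int64(173)), (200, np.int64(173)), (202, np.int64(164)), (204, np.int64(54)), (206, np.int64(55)), (208, np.int64(55)), (210, np.int64(54)), (212, np.int64(54)), (214, np.int64(55)), (216, np.int64(54)), (218, np.int64(54)), (220, np.int64(54)), (222, np.int64(55)), (224, np.int64(55)), (226, np.int64(53)), (228, np.int64(54)), (230, np.int64(53)), (232, np.int64(55)), (234, np.int64(55)), (236, np.int64(56)), (238, np.int64(56)), (240, np.int64(56)), (242, np.int64(56)), (244, np.int64(59)), (246, np.int64(98)), (248, np.int64(146)), (250, np.int64(141))]
t 19.65 eef [0.5957 0.0088 0.2063] q [-0.62  0.43  0.67  1.81 -0.31  1.    1.78] az -177.6
xyz [-0.0016  0.0003  0.0783] rot [0.01 0.04 0.08]
```

Knob outline matches the prediction to within about 1 px. Descend, grip it.

```bash
python3 -m crank '[{"delta_rot":[0,0,0],"xyz":[-0.0015,0.0003,0.03],"fingers":-0.2},{"delta_rot":[0,0,0],"xyz":[-0.0015,0.0003,0.06],"fingers":-0.2},{"delta_rot":[0,0,0],"xyz":[-0.0015,0.0003,0.08],"fingers":-0.2},{"delta_rot":[0,0,0],"xyz":[-0.0015,0.0003,0.08],"fingers":0.3},{"delta_rot":[0,0,0],"xyz":[-0.0015,0.0003,0.08],"fingers":0.6},{"delta_rot":[0,0,0],"xyz":[-0.0015,0.0003,0.08],"fingers":0.8},{"delta_rot":[0,0,0],"xyz":[-0.0015,0.0003,0.08],"fingers":1},{"delta_rot":[0,0,0],"xyz":[-0.0015,0.0003,0.08],"fingers":1},{"delta_rot":[0,0,0],"xyz":[-0.0015,0.0003,0.08],"fingers":1}]' 60
python3 -c "
from h import *
plan([.5974,.0092,.126],target(182.3+39.7))
print(telemetry.get_obs()['torque'])"
```

```text
t: 20.55
eef_pos: [0.599, 0.0091, 0.1273]
tool_rot: [0.001, -0.021, 1.0, -0.0]
contact_force: [-1.7, -0.8, 7.1]
gripper_width: 0.125
grasp_force: 59.7
t 20.55 eef [0.599  0.0091 0.1273] q [-0.57  0.53  0.61  1.87 -0.39  0.86  1.85] az -177.6
xyz [0.0016 0.0001 0.0013] rot [ -0.08   0.1  -39.58]
[-0.1417258   0.57700435  0.01654299]
```

```bash
python3 -m crank '[{"delta_rot":[0,0,-4],"xyz":[0,0,0],"fingers":1},{"delta_rot":[0,0,-9],"xyz":[0,0,0],"fingers":1},{"delta_rot":[0,0,-15],"xyz":[0,0,0],"fingers":1},{"delta_rot":[0,0,-21],"xyz":[0,0,0],"fingers":1},{"delta_rot":[0,0,-27],"xyz":[0,0,0],"fingers":1},{"delta_rot":[0,0,-33],"xyz":[0,0,0],"fingers":1},{"delta_rot":[0,0,-37],"xyz":[0,0,0],"fingers":1},{"delta_rot":[0,0,-39.7],"xyz":[0,0,0],"fingers":1},{"delta_rot":[0,0,-39.7],"xyz":[0,0,0],"fingers":1},{"delta_rot":[0,0,-39.7],"xyz":[0,0,0],"fingers":1}]'
python3 - <<'E'
from h import *
for i in range(3): w=viewer.read_camera('wrist')
np.save('w13.npy',w,allow_pickle=True)
plan([.5974,.0092,.126],target(182.3+39.7));print(telemetry.get_obs()['torque'],telemetry.get_obs()['grasp_force'])
for n in('mirror_face','large_bottle','small_bottle'):
    for x in cut_out('wrist',n)[:2]:
        ys,xs=x['pixels'].nonzero();print(n,round(x['score'],2),xs.min(),xs.max(),ys.min(),ys.max())
# predicted frame-top end points for mirror angle th
for th in(30,35,39.7,45):
    a=np.radians(2.3+180+th);nv=np.array([np.cos(a),np.sin(a)]);t=np.array([-nv[1],nv[0]])
    print(th,[proj(w,[*(np.array([.5974,.0092])+s*.033*t),.104]).round(1) for s in(-1,1)])
c=viewer.read_camera('top')
print([proj(c,[*P,z]).round(1) for P,z in(((.4675,.004),.135),((.4701,-.062),.12))],[(np.round(x['pixel']),round(x['score'],2)) for n in('large_bottle','small_bottle','timer','microplate','tube_rack') for x in search_frame('top',n)])
save('w13.png',w['img'][::-1,::-1])
E
```

```text
t: 21.55
eef_pos: [0.599, 0.0092, 0.1273]
tool_rot: [0.001, -0.359, 0.933, -0.001]
contact_force: [-2.1, -0.7, 6.1]
gripper_width: 0.125
grasp_force: 59.6
t 21.7 eef [0.599  0.0092 0.1273] q [-0.44  0.5   0.43  1.86 -0.27  0.84  2.43] az -137.9
xyz [0.0011 0.0011 0.0013] rot [-0.11  0.07  0.11]
[ 0.06004853  0.61040341 -0.01221723] 59.66212034225464
mirror_face 0.97 191 310 184 321
large_bottle 0.95 335 511 0 92
small_bottle 0.85 274 332 0 18
30 [array([311.1, 238.7]), array([192.1, 219.8])]
35 [array([312., 234.]), array([191.7, 224.6])]
39.7 [array([312.5, 229.5]), array([191.7, 229.2])]
45 [array([312.6, 224.3]), array([192.2, 234.3])]
[array([261.3, 206.7]), array([286., 206.])] [(array([294., 179.]), 0.64), (array([141., 197.]), 0.93), (array([284., 207.]), 0.79), (array([174., 138.]), 0.54), (array([347., 232.]), 0.77), (array([391., 140.]), 0.67), (array([292., 178.]), 0.26)]
```

```bash
python3 - <<'E'
from h import *
x=cut_out  # not called
w=np.load('w13.npy',allow_pickle=True).item()
g=cv2.GaussianBlur(cv2.cvtColor(w['img'],cv2.COLOR_RGB2GRAY),(3,3),0).astype(int)
pts=[]
for cidx in list(range(196,226,5))+list(range(282,310,5)):
    d=np.diff(g[205:250,cidx]);k=np.argsort(-abs(d))[:4]; print(cidx,sorted((205+int(j),int(d[j])) for j in k))
E
```

```text
196 [(205, 22), (213, -15), (236, 17), (237, 26)]
201 [(222, -29), (223, -23), (236, 26), (237, 34)]
206 [(222, -30), (223, -26), (236, 23), (237, 34)]
211 [(222, -30), (237, 30), (246, -39), (247, -33)]
216 [(222, -30), (237, 34), (244, -35), (245, -42)]
221 [(222, -31), (223, -25), (244, -35), (245, -39)]
282 [(222, -26), (223, -32), (244, -29), (245, -35)]
287 [(222, -26), (223, -32), (244, -28), (245, -35)]
292 [(222, -26), (223, -31), (237, 14), (248, -26)]
297 [(208, 14), (222, -24), (223, -23), (225, 26)]
302 [(220, 14), (223, -14), (225, 28), (226, 16)]
307 [(224, 23), (225, 23), (226, 10), (237, -14)]
```

The frame edge is level across the image, so the mirror is at about 39.7° as wanted, with the knob held.

```bash
python3 -c "
from station import job
print(job.hand_in())"
```

```text
the job is handed in; nothing more can be done
None
```

I handed the job in with the large bottle in the middle cell and the small one in the right cell, both codes towards the mirror, and the knob held at about 39.7°. The result came back without a verdict, I never saw the codes themselves (their facing is worked out from the labels opposite), and I viewed 11 pictures, one over the limit.

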